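# Shut down the plate dryer

### The job

Shut down the plate dryer: first turn the heat dial until its pointer is at the long index mark, and only then lift the glass cassettes straight up out of the dryer's slots by their top edges and stand them upright in the white rack, one to a bay. Next put the aluminium lid into the tapered way on the dryer, narrow end first, and slide it in under the lips until it wedges fully home; last of all turn the vent handle so that its arrow nose is at its index mark. Let no cassette fall over, and leave the beaker and the brown bottle where they stand.

Things in the scene. Friction and masses are not known exactly. Their poses are not given: they have to be found in the camera images.
- heat (a joint): Heat dial: angle of the dial on the square grey case (110 x 100 mm, 36 mm high). 0 = its white pointer line is at the long white index mark; grows counter-clockwise seen from above; turns from -2.9 to 2.9 rad, has no catch or stop at 0 and stays where it is left (friction about 0.06 N m).
- heat_grip (a point): On the heat dial's vertical axis, half-way up its bar grip. x axis = along the bar towards the pointer end, z up; turns with the dial. The bar is 14 mm thick (along y), 52 mm long, 28 mm high (14 mm above and below this point), and stands on a 68 mm round skirt. The case top is 24 mm below this point.
- vent (a joint): Vent valve: angle of the steel handle on the round dark valve body (72 mm across, on a 90 mm square foot, short brass pipe stub opposite its index mark). 0 = shut: the handle's arrow nose is at the single white index mark; grows counter-clockwise from above; turns from -2.9 to 2.9 rad, no catch or stop at 0, stays where it is left (about 0.06 N m).
- vent_grip (a point): On the vent handle's vertical axis, half-way up the handle. x axis = along the handle towards its arrow nose, z up; turns with it. The handle is 12 mm thick (along y), 64 mm long (plus 6 mm of nose), 28 mm high (14 mm above and below this point); the top of the valve body is 24 mm below this point.
- dryer: Fixed drying block, 176 mm wide (x), origin on the worktop. Its deck is 80 mm above the worktop and runs from y = -115 to +90 mm. Four upright slots in the deck at y = -67.5, -22.5, 22.5, 67.5 mm, 11 mm wide (y), 104 mm long (x), floors 30 mm above the worktop. Two rails on the deck, 11 mm high, form the lid's way: mouth at the -y end, closing in by 5 degrees a side towards +y.
- way_home (a point): On the deck, axes as the dryer's: where the lid's origin is, with the same axes, when the lid is home and wedged. From y = 5 to 87 mm the rails carry undercut lips that reach 6 mm inwards, with 11 mm of height below them and tops 15 mm above the deck; from y = -115 to 5 mm the way is open above, so the lid can be laid on the deck there and slid on.
- lid: Loose aluminium lid, 8 mm thick, 170 mm long (y), a trapezium 108 mm wide at its +y (narrow, leading) end and 138 mm at its -y end, 0.25 kg; origin at the centre of its underside. It slides towards its own +y. Its sides meet both rails only when it is home; a push of about 10 N wedges it.
- lid_handle (a point): Centre of the grip of the lid's handle, 30 mm above the lid's underside, axes as the lid's. The handle is an upright black bar, 14 mm thick (y), 70 mm long (x), rising from the lid's upper face (8 mm) to 48 mm above the underside.
- rack: Fixed white receiving rack, 124 (x) x 180 (y) mm, origin on the worktop. Four bays for one upright cassette each, at y = -67.5, -22.5, 22.5, 67.5 mm; each is 15 mm wide (y) between two 4 mm upright plates that rise to 56 mm above the worktop, and 112 mm long (x).
- bay_0 (a point): Centre of the floor of one bay of the rack, 6 mm above the worktop; axes as the rack's.
- bay_1 (a point): Centre of the floor of one bay of the rack, 6 mm above the worktop; axes as the rack's.
- bay_2 (a point): Centre of the floor of one bay of the rack, 6 mm above the worktop; axes as the rack's.
- bay_3 (a point): Centre of the floor of one bay of the rack, 6 mm above the worktop; axes as the rack's.
- cassette_0_mid (a point): Centre of a loose glass plate cassette, 100 mm wide (x), 8 mm thick (y), 100 mm high (z), 0.15 kg, standing upright in a slot of the dryer, top edge 50 mm above the deck. Two to four of the four are present.
- cassette_1_mid (a point): Centre of a loose glass plate cassette, 100 mm wide (x), 8 mm thick (y), 100 mm high (z), 0.15 kg, standing upright in a slot of the dryer, top edge 50 mm above the deck. Two to four of the four are present.
- cassette_2_mid (a point): Centre of a loose glass plate cassette, 100 mm wide (x), 8 mm thick (y), 100 mm high (z), 0.15 kg, standing upright in a slot of the dryer, top edge 50 mm above the deck. Two to four of the four are present.
- cassette_3_mid (a point): Centre of a loose glass plate cassette, 100 mm wide (x), 8 mm thick (y), 100 mm high (z), 0.15 kg, standing upright in a slot of the dryer, top edge 50 mm above the deck. Two to four of the four are present.
- beaker: Bystander: clear plastic beaker, 77 mm across, 92 mm high; origin at the centre of its underside.
- reagent: Bystander: brown reagent bottle, 60 mm across, 118 mm high; origin at the centre of its underside.

How it is judged:
By the outcome, as a careful person would: the job done as asked, in the order asked, and still so for the second after the job is handed in, with the robot touching nothing.
Of cassette_0, cassette_1, cassette_2, cassette_3 only 2 to 4 are there at a start; the rules pass over those that are not, and their reading is None.
At some moment in a run one of lid may be knocked a few centimetres aside while the robot is not near it.
It also fails if it takes over 210 s, if anything falls off the work surface, if the arm or the gripper's body presses on something with over 40 N, if the wrist force passes 120 N, or if a joint passes its speed limit or range.

### The arm

A 7-joint arm with a two-finger parallel gripper is mounted at the origin on a cart in front of the work surface, level with it; the furniture and walls round the work are solid. World frame = base frame: x ahead of the robot, y to its left, z up, the work surface at z = 0. Lengths are in mm, angles in rad, forces in N, time in s.
With the tool pointing down it reaches from about 350 to 775 mm from the base axis. Payload 3.1 kg.
Tool frame: the origin (TCP) lies on the mounting face of the last link; the fingertips stand 173 mm ahead of it and the grasp point (between the pads) lies 155 mm ahead of it (env.nose_length is the distance from the TCP to the fingertips, in mm); z points along the fingers, y is the line along which they close (so a half turn about z gives the same grasp; the last joint's range is limited). The gripper opens to 85 mm and grips with 20 to 120 N. Pads are 22 mm wide; open, the fingers measure 114 mm over their backs; the gripper's body (76 mm by 85 mm) begins 54 mm behind the grasp point. The pads swing forward as they close: fully open they stand 13 mm farther back than shut.
Start: joints at [1.172, 0.311, 0.014, 1.512, -0.004, 1.319, -0.027], TCP at [192.138, -515.36, 404.704] pointing down, gripper open.
Joint ranges: [-2.7, 2.7], [-0.3, 1.91], [-1.27, 1.3], [0.12, 2.57], [-1.44, 4.58], [0.2, 2.03], [-3.05, 3.05]. Speed limits (rad/s): [2.79, 2.79, 3.14, 3.14, 3.14, 3.14, 3.14].

### API

Orientations are given as a 3x3 rotation matrix whose columns are the frame's x, y, z axes.
In Python, from rig import env gives the robot as it stands. The module is installed in compiled form; this text tells all that it offers.
- The arm moves only by the tool apply_moves, never from a script. Its argument "increments" is a list of rows, each an object of numbers: "dx", "dy", "dz": the shift along the tool's x, y, z in mm; "spin": the turn about the tool's z in rad. In form: [{"dx": .., "dy": .., "dz": .., "spin": ..}, ...]. A call has 1 to 8 rows; each row is the pose to reach, as a shift and turn from the pose commanded when the call began, along the tool's axes at that moment; what a row does not reach only later rows make up. A row lasts 1/12 s, in which the tool goes at most 41.7 mm and 7.16 degrees, less where a joint would pass 70% of its speed; a pose out of reach is approached as far as the arm can. A call with a gripper value outside its range is refused whole. "gripper" is the closure, from -1 (fully open) to 1 (shut), set as the call begins (left out, the last holds). The fingers move at their own pace and stop on an object; the grip force is fixed at half the most. Time passes only in rows, so rows that repeat a pose let the fingers close. It gives the time, the measured TCP pose, the force, the opening and the grip force at its end, in the units of the state.
- env.observe(): the state, without advancing time (a new reading comes with each control period).
- env.camera(name): name is "scene" or "top" or "wrist"; returns the picture (384x512x3 uint8, blue, green, red); there is no depth.
- env.calibration(name): a dict with "vfov" (degrees; the focal length in pixels is half the picture's height over the tangent of half this angle, whatever the lens; pixels are square), "cx", "cy" (the principal point, pixels), "rvec" (rotation vector, rad) and "tvec" (3), from world to camera coordinates, as OpenCV has them; the wrist camera has in their place "mount" (4x4, takes a point from camera to tool coordinates, whose origin is the TCP and whose axes are the flange's). Camera axes: x right, y down, z forward; pixel columns grow to the right and rows downward; lengths in mm; the calibration is good to about 2 mm. A picture is of the moment at which its call begins: read the wrist's pose just before it. calibration takes no time and is no camera call.
- env.close_job(): hands the job in; it is judged then, once.
The state is a dict: "time": time; "joints": joint angles; "joint_vel": joint speeds; "joint_efforts": joint torques, N m; "tool_pos": TCP position; "ee_rot": TCP orientation; "force": force on the tool from outside, world axes, zero at the start; "ft_torque": the same for the moment, N m; "gripper_width": finger opening in mm; "finger_force": force on a finger pad.
Only numpy, scipy, OpenCV 4.12 (cv2) and the standard library are available. Lean on these libraries where they do the work, as an engineer would, in place of code of your own. Each camera call takes 0.05 s, during which the arm holds its last target. There are 200 camera calls.

## Working session

There is one attempt and no reset: what is moved stays moved. The work goes in short steps, Python scripts to look and compute and a tool call to move; the robot and the scene stay as the last step left them, time stands still between calls to the robot, and variables do not carry over. Pictures are saved under pics/ and viewed, at most 14 in all, crops included, and the job is handed in when it is done.

Besides the shell and the picture viewer there is one more tool, called after ">>>" as a command line: name --argument value ..., lists and objects as JSON in quotes. apply_moves: Moves the arm, as the interface text tells. Its arguments: {"type":"object","properties":{"increments":{"type":"array","items":{"type":"object","properties":{"dx":{"type":"number"},"dy":{"type":"number"},"dz":{"type":"number"},"spin":{"type":"number"}}}},"gripper":{"type":"number"}},"required":["increments"]}

```bash
mkdir -p pics
cat > h.py <<'E'
import numpy as np, cv2
from rig import env
def cam(name,obs=None):
    c=env.calibration(name); f=192/np.tan(np.radians(c['vfov'])/2)
    K=np.array([[f,0,c['cx']],[0,f,c['cy']],[0,0,1]])
    if 'mount' in c:
        M=np.array(c['mount']).reshape(4,4); T=np.eye(4); T[:3,:3]=np.array(obs['ee_rot']).reshape(3,3); T[:3,3]=obs['tool_pos']
        W=T@M; R=W[:3,:3].T; t=-R@W[:3,3]
    else:
        R=cv2.Rodrigues(np.array(c['rvec'],float))[0]; t=np.array(c['tvec'],float).ravel()
    return K,R,t
def ray(C,uv,z):
    K,R,t=C; uv=np.atleast_2d(np.array(uv,float)); o=-R.T@t
    d=(R.T@np.linalg.inv(K)@np.c_[uv,np.ones(len(uv))].T).T
    return o+d*((z-o[2])/d[:,2])[:,None]
def proj(C,P):
    K,R,t=C; p=(K@(R@np.atleast_2d(P).T+t[:,None])).T
    return p[:,:2]/p[:,2:]
def snap(name,tag):
    o=env.observe(); im=env.camera(name); cv2.imwrite(f'pics/{tag}.png',im)
    C=cam(name,o); np.savez(f'pics/{tag}.npz',K=C[0],R=C[1],t=C[2]); return im,C
def load(tag):
    d=np.load(f'pics/{tag}.npz'); return cv2.imread(f'pics/{tag}.png'),(d['K'],d['R'],d['t'])
E
python3 - <<'E'
from h import *
for n in ['scene','top','wrist']:
    im,C=snap(n,n+'0'); print(n,-C[1].T@C[2],C[1][2],C[0][0,0], env.calibration(n).keys())
    print(env.calibration(n))
a,b=cv2.imread('pics/top0.png'),cv2.imread('pics/scene0.png')
cv2.imwrite('pics/top0b.png',cv2.resize(a,(800,600),interpolation=cv2.INTER_CUBIC));cv2.imwrite('pics/scene0b.png',cv2.resize(b,(800,600),interpolation=cv2.INTER_CUBIC))
print(env.observe())
E
```

```text
scene [ 355.61091847 -565.53717846 1141.66921507] [ 0.12610906  0.47183636 -0.87262074] 390.19159795321144 dict_keys(['vfov', 'cx', 'cy', 'rvec', 'tvec'])
{'vfov': 52.40045659646342, 'cx': 253.30806290836185, 'cy': 195.43616341105977, 'rvec': array([ 2.60790117, -0.36870294,  0.08272497]), 'tvec': array([-486.30841181,  170.57759522, 1218.23948171])}
top [ 111.83898475 -114.63754385 1621.46865079] [ 0.24072424  0.05411051 -0.96908405] 463.3007593846524 dict_keys(['vfov', 'cx', 'cy', 'rvec', 'tvec'])
{'vfov': 45.01995785121268, 'cx': 256.01298677219125, 'cy': 192.67171105598672, 'rvec': array([ 2.3210156 , -1.80460788,  0.23415784]), 'tvec': array([-149.77039757,  477.44769977, 1550.62014448])}
wrist [ 271.04095771 -486.09723542  373.34128683] [-0.30457559 -0.11152391 -0.94593664] 292.79294154385406 dict_keys(['vfov', 'cx', 'cy', 'mount'])
{'vfov': 66.50999991182726, 'cx': 254.3113228879084, 'cy': 194.0740199439794, 'mount': array([[-4.94324062e-04, -9.45963402e-01, -3.24273030e-01,
         8.41620484e+01],
       [ 9.99999824e-01, -5.74401008e-04,  1.51225519e-04,
         5.0585627
[... 316 characters left out ...]
nt_vel': array([-0.00038152, -0.00280614,  0.00049231, -0.0047511 , -0.0008296 ,
       -0.00089068,  0.00099733]), 'joint_efforts': array([ 3.62864614e-05, -3.80275655e+01,  1.45949693e-01, -2.30851328e+01,
        1.22250713e-02,  9.67428350e-03,  4.22734104e-05]), 'tool_pos': array([ 192.03586903, -515.12804194,  403.8524676 ]), 'ee_rot': array([[ 9.36994377e-01,  3.49343715e-01, -7.11356737e-04],
       [ 3.49344432e-01, -9.36992810e-01,  1.71519483e-03],
       [-6.73436153e-05, -1.85563643e-03, -9.99998276e-01]]), 'force': array([-0.87739118, -0.12468497, -0.05239443]), 'ft_torque': array([-0.00381132, -0.01628089, -0.07989175]), 'finger_force': 0.0, 'gripper_width': 85.66822787467713}
```

View pics/top0b.png

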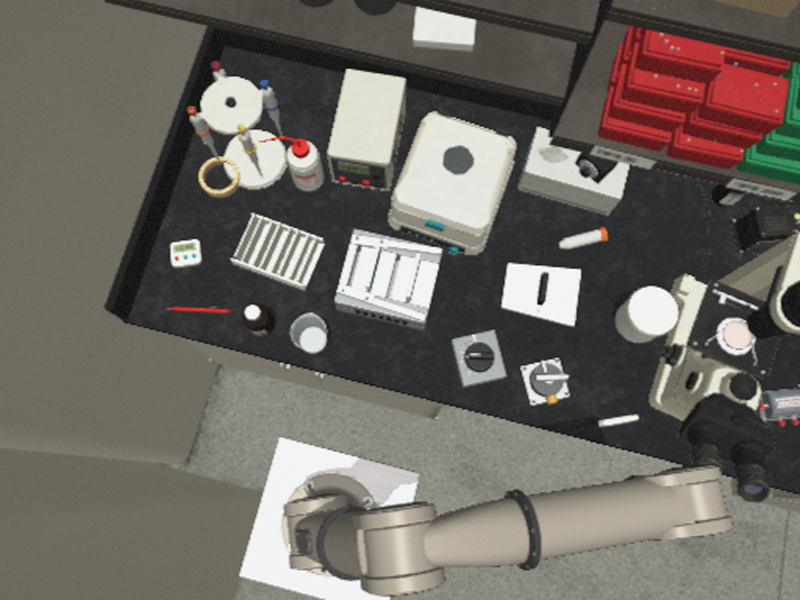

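View pics/scene0b.png

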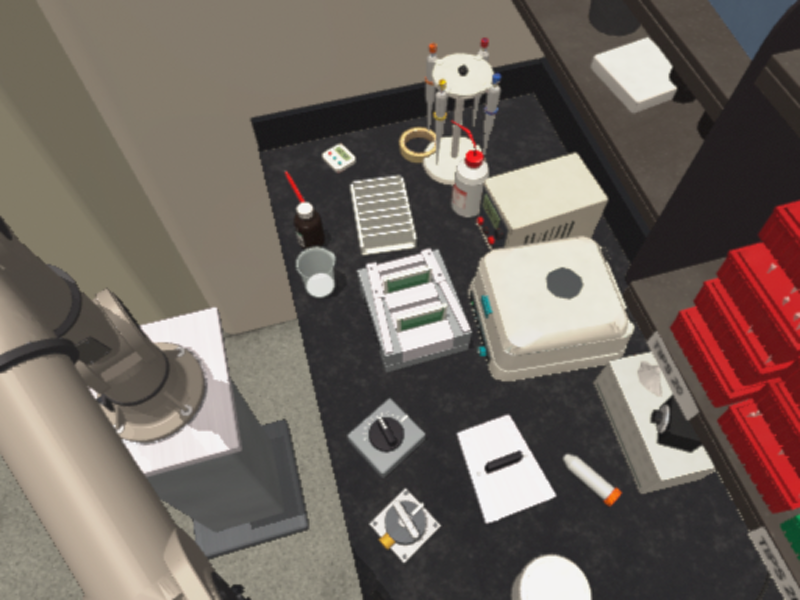

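Top view: the dryer is at (388,280), rack (278,250), lid (541,293) with a black bar, dial (480,356), vent (547,380) with its brass stub at (553,399). The scene view shows two green cassettes, at (408,280) and (421,318).

Run:
```python
from h import *
im,C=load('top0'); im2,C2=load('scene0'); s=.64
for n,u,v,z in [('dial',480,356,55),('vent',547,380,60),('lidh',541,290,40),('dryer',388,280,80),('rack',278,250,56),('beaker',310,335,50),('bottle',256,318,100)]:
    print(n,ray(C,[u*s,v*s],z)[0].round())
for n,u,v,z in [('dial',386,432,55),('vent',405,521,60),('lidh',504,462,40),('c1',407,272,130),('c2',421,310,130),('rack',383,212,56)]:
    print('s',n,ray(C2,[u*s,v*s],z)[0].round())
g=cv2.resize(im[130:270,130:390],(780,420),interpolation=cv2.INTER_CUBIC);cv2.imwrite('pics/topz.png',g)
g=cv2.resize(im2[100:370,210:370],(480,600)[::1] if 0 else (356*1,600),interpolation=cv2.INTER_CUBIC);cv2.imwrite('pics/scz.png',g)
```

```text
dial [ 424. -228.   55.]
vent [ 407. -380.   60.]
lidh [ 609. -330.   40.]
dryer [535.   9.  80.]
rack [548. 270.  56.]
beaker [378. 147.  50.]
bottle [377. 262. 100.]
s dial [ 422. -228.   55.]
s vent [ 412. -388.   60.]
s lidh [ 613. -337.   40.]
s c1 [544.  47. 130.]
s c2 [545. -42. 130.]
s rack [551. 259.  56.]
```

View pics/topz.png

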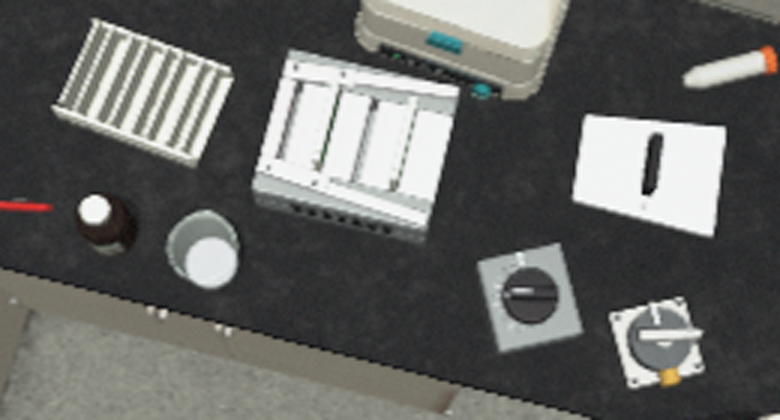

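```bash
cat >> h.py <<'E'
def go(x=None,y=None,z=None,yaw=None):
    "increments in tool axes to reach a world TCP pose; yaw = direction of tool x"
    o=env.observe(); R=np.array(o['ee_rot']).reshape(3,3); p=np.array(o['tool_pos'])
    T=np.array([p[i] if a is None else a for i,a in enumerate((x,y,z))])
    y0=np.arctan2(R[1,0],R[0,0]); sp=0 if yaw is None else -((yaw-y0+np.pi)%(2*np.pi)-np.pi)
    print('d',(R.T@(T-p)).round(1),'spin',round(sp,3),'| pos',p.round(1),'yaw',round(y0,3),'t',o['time'],'j7',o['joints'][6].round(2))
E
python3 -c "
from h import *
go(440,-280,380,0.0)"
```

```text
d [ 314.5 -133.6   24.1] spin 0.357 | pos [ 192.  -515.1  403.9] yaw 0.357 t 0.15 j7 -0.03
```

>>> apply_moves --increments '[{"dx":314,"dy":-134,"dz":24,"spin":0.357},{"dx":314,"dy":-134,"dz":24,"spin":0.357},{"dx":314,"dy":-134,"dz":24,"spin":0.357},{"dx":314,"dy":-134,"dz":24,"spin":0.357},{"dx":314,"dy":-134,"dz":24,"spin":0.357},{"dx":314,"dy":-134,"dz":24,"spin":0.357},{"dx":314,"dy":-134,"dz":24,"spin":0.357},{"dx":314,"dy":-134,"dz":24,"spin":0.357}]'

```text
time: 0.82
tool_pos: [425.8, -292.4, 381.8]
ee_rot: [[1.0, -0.0, -0.0], [-0.0, -1.0, -0.0], [-0.0, 0.0, -1.0]]
force: [0.9, -1.6, 0.5]
gripper_width: 85.2
finger_force: 0.0
```

>>> apply_moves --increments '[{"dx":0},{"dx":0},{"dx":0},{"dx":0}]'

```text
invalid input at $.increments[0]: expected keys dx, dy, dz, spin
```

Run:
```python
from h import *
go(440,-280,380,0.0)
im,C=snap('wrist','w1')
cv2.imwrite('pics/w1b.png',cv2.resize(im,(800,600),interpolation=cv2.INTER_CUBIC))
```

```text
d [ 14.2 -12.4   1.8] spin -0.0 | pos [ 425.8 -292.4  381.8] yaw -0.0 t 0.8167 j7 -1.04
```

View pics/w1b.png

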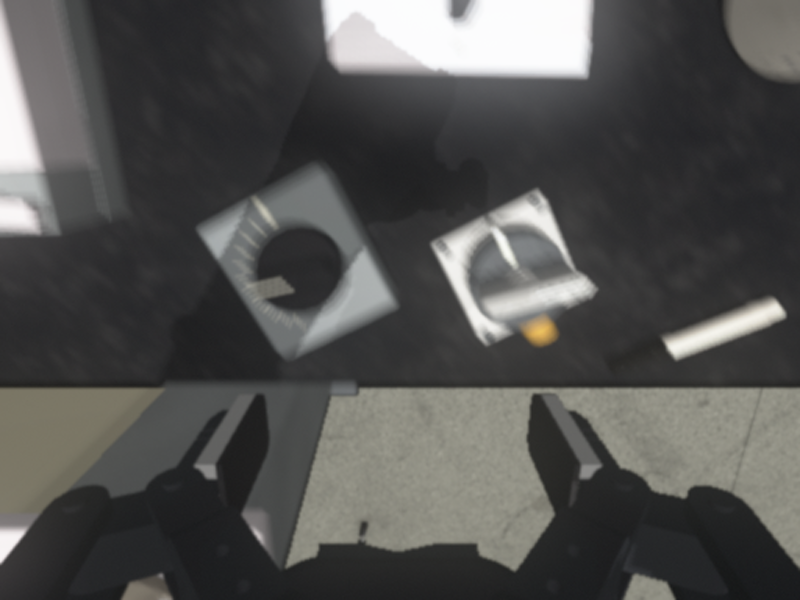

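Blurred, since the arm was still moving. The dial is at (302,270) with its pointer to the left and the index mark at (263,212). The vent nose is at (597,290), with its index at (505,245). I'll settle and measure.

>>> apply_moves --increments '[{"dx":60,"dy":-10,"dz":0,"spin":0},{"dx":60,"dy":-10,"dz":0,"spin":0},{"dx":60,"dy":-10,"dz":0,"spin":0},{"dx":60,"dy":-10,"dz":0,"spin":0},{"dx":60,"dy":-10,"dz":0,"spin":0},{"dx":60,"dy":-10,"dz":0,"spin":0}]'

```text
time: 1.37
tool_pos: [483.5, -285.3, 382.0]
ee_rot: [[1.0, -0.003, -0.001], [-0.003, -1.0, -0.001], [-0.001, 0.001, -1.0]]
force: [-0.3, -0.4, -0.2]
gripper_width: 85.6
finger_force: 0.0
```

Run:
```python
from h import *
go()
im,C=snap('wrist','w2')
cv2.imwrite('pics/w2b.png',cv2.resize(im[0:300],(800,469),interpolation=cv2.INTER_CUBIC))
```

```text
d [0. 0. 0.] spin 0 | pos [ 483.5 -285.3  382. ] yaw -0.003 t 1.3667 j7 -1.12
```

View pics/w2b.png

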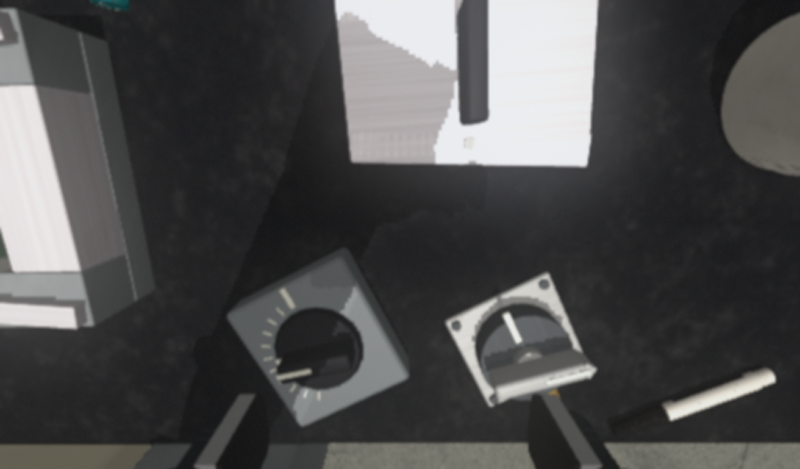

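Run:
```python
from h import *
im,C=load('w2'); s=.64
def r(u,v,z): return ray(C,[u*s,v*s],z)[0]
g=cv2.cvtColor(im,cv2.COLOR_BGR2GRAY)
# dial skirt: dark blob inside the case
m=(g<38).astype(np.uint8); lab=cv2.connectedComponentsWithStats(m[190:245,160:245])
a=lab[2]; k=1+np.argmax(a[1:,4]); print(a[k]+np.array([160,190,0,0,0]))
cn=r(319,348,46); print('dial c',cn, 'diam', np.linalg.norm(r(275,348,46)-r(363,348,46)))
d=lambda p,q:np.arctan2((p-q)[1],(p-q)[0])
i1,i2=r(284,290,36),r(292,308,36); print('idx',i1,i2,d(i1,i2),d(i1,cn))
p1,p2=r(279,377,74),r(312,372,74); print('ptr',p1,p2,d(p1,p2),d(p1,cn))
corn=[r(*c,36) for c in [(346,249),(228,316),(303,424),(409,378)]]; print('case',np.round(corn,0), np.mean(corn,0))
# scene view for dial too
for z in (55,60,65,70,80):
    a,b=r(507,314,z-24),r(518,338,z-24); n,t=r(597,371,z+14),r(497,395,z+14)
    print('vent',z,'idx',a.round(1),b.round(1),round(d(a,b),3),'nose',n.round(1),t.round(1),round(d(n,t),3),np.linalg.norm(n-t).round(1),'body',r(528,351,z-24).round(1),np.linalg.norm(r(479,351,z-24)-r(574,351,z-24)))
foot=[r(*c,8) for c in [(445,322),(548,273),(597,373),(490,406)]]; print(np.round(foot),np.mean(foot,0))
lid=[r(*c,8) for c in [(351,163),(588,167)]]; print('lid',lid, np.linalg.norm(lid[0]-lid[1]))
```

```text
[ 177  198   54   47 1459]
dial c [ 428.25097569 -228.31071975   46.        ] diam 64.30310353744046
idx [ 469.59723839 -203.85732908   36.        ] [ 455.7859824  -208.55625125   36.        ] 0.32793937350626845 0.5340936701973287
ptr [ 419.58417082 -205.14860475   74.        ] [ 423.29206351 -227.79796808   74.        ] 1.7330653884768168 1.9288480763913216
case [[ 500. -250.   36.]
 [ 450. -161.   36.]
 [ 357. -210.   36.]
 [ 398. -294.   36.]] [ 426.07879579 -228.73214833   36.        ]
vent 55 idx [ 448.7 -367.6   31. ] [ 429.2 -377.4   31. ] 0.467 nose [ 420.8 -423.    69. ] [ 402.2 -355.4   69. ] -1.303 70.1 body [ 418.3 -386.    31. ] 73.04968046868152
vent 60 idx [ 450.6 -366.3   36. ] [ 431.4 -376.    36. ] 0.467 nose [ 423.4 -420.6   74. ] [ 405.2 -354.2   74. ] -1.303 68.8 body [ 420.7 -384.4   36. ] 71.91018783736844
vent 65 idx [ 452.4 -365.    41. ] [ 433.5 -374.5   41. ] 0.467 nose [ 426.  -418.1   79. ] [ 408.1 -352.9   79. ] -1.303 67.6 body [ 423.  -382.9   41. ] 70.77069520605535
vent 70 idx [ 454.3 -363.7   46. ] [ 435.7 -373.1   46. ] 0.467 nose [ 428.6 -415.7   84. ] [ 411.  -351.7   84. ] -1.303 66.4 body [ 425.3 -381.3   46. ] 69.63120257474222
vent 80 idx [ 458.  -361.2   56. ] [ 440.  -370.3   56. ] 0.467 nose [ 433.8 -410.8   94. ] [ 416.9 -349.2   94. ] -1.303 63.9 body [ 430.  -378.2   56. ] 67.35221731211601
[[ 433. -324.    8.]
 [ 474. -403.    8.]
 [ 387. -453.    8.]
 [ 356. -365.    8.]] [ 412.59735961 -386.18447322    8.        ]
lid [array([ 556.22032559, -252.70323461,    8.        ]), array([ 552.92751116, -423.35614792,    8.        ])] 170.68467841988544
```

```bash
python3 -c "
from h import *
go(428,-228.5,300,1.8)"
```

```text
d [-55.6 -56.6  82.2] spin -1.803 | pos [ 483.6 -285.2  382.1] yaw -0.003 t 1.4167 j7 -1.12
```

>>> apply_moves --increments '[{"dx":-55.6,"dy":-56.6,"dz":82,"spin":-0.95},{"dx":-55.6,"dy":-56.6,"dz":82,"spin":-0.95},{"dx":-55.6,"dy":-56.6,"dz":82,"spin":-0.95},{"dx":-55.6,"dy":-56.6,"dz":82,"spin":-0.95},{"dx":-55.6,"dy":-56.6,"dz":82,"spin":-0.95},{"dx":-55.6,"dy":-56.6,"dz":82,"spin":-0.95},{"dx":-55.6,"dy":-56.6,"dz":82,"spin":-0.95},{"dx":-55.6,"dy":-56.6,"dz":82,"spin":-0.95}]'

```text
time: 2.08
tool_pos: [428.3, -228.2, 300.4]
ee_rot: [[0.579, 0.815, -0.0], [0.815, -0.579, -0.001], [-0.001, 0.0, -1.0]]
force: [-0.2, -0.3, 0.6]
gripper_width: 85.5
finger_force: 0.0
```

>>> apply_moves --increments '[{"dx":0,"dy":0,"dz":0,"spin":-0.85},{"dx":0,"dy":0,"dz":0,"spin":-0.85},{"dx":0,"dy":0,"dz":0,"spin":-0.85},{"dx":0,"dy":0,"dz":0,"spin":-0.85},{"dx":0,"dy":0,"dz":0,"spin":-0.85},{"dx":0,"dy":0,"dz":0,"spin":-0.85},{"dx":0,"dy":0,"dz":0,"spin":-0.85},{"dx":0,"dy":0,"dz":0,"spin":-0.85}]'

```text
time: 2.75
tool_pos: [428.4, -228.3, 300.3]
ee_rot: [[-0.227, 0.974, -0.0], [0.974, 0.227, -0.001], [-0.001, -0.0, -1.0]]
force: [-0.1, 0.6, -0.5]
gripper_width: 85.3
finger_force: 0.0
```

>>> apply_moves --increments '[{"dx":0,"dy":0,"dz":0,"spin":0},{"dx":0,"dy":0,"dz":0,"spin":0},{"dx":0,"dy":0,"dz":0,"spin":0}]'

```text
time: 3.0
tool_pos: [429.0, -227.7, 300.2]
ee_rot: [[-0.225, 0.974, -0.0], [0.974, 0.225, -0.0], [-0.0, -0.0, -1.0]]
force: [-0.2, -0.7, -0.5]
gripper_width: 85.4
finger_force: 0.0
```

Run:
```python
from h import *
go(428,-228.5,300,1.8)
im,C=snap('wrist','w3')
g=im[100:300,130:380]
cv2.imwrite('pics/w3b.png',cv2.resize(g,(750,600),interpolation=cv2.INTER_CUBIC))
```

```text
d [-0.5 -1.2  0.2] spin -0.002 | pos [ 429.  -227.7  300.2] yaw 1.798 t 3.0 j7 0.53
```

View pics/w3b.png

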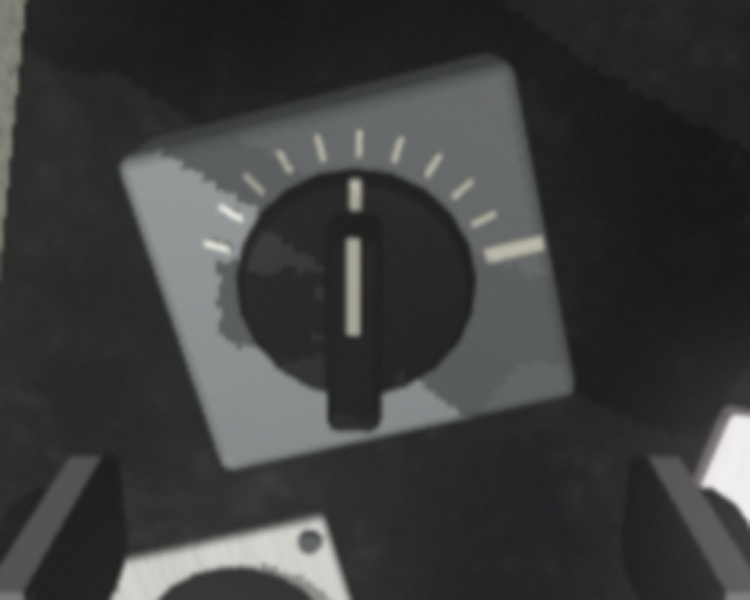

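Clear now: the pointer line runs (353,335)→(355,180), and the long index mark (485,257)→(545,242).

Run:
```python
from h import *
im,C=load('w3')
def r(u,v,z): return ray(C,[130+u/3,100+v/3],z)[0]
d=lambda p,q:np.arctan2((p-q)[1],(p-q)[0])
c=r(357,282,46); print('c',c,np.linalg.norm(r(238,282,46)-r(475,282,46)))
print('bar mid',(r(355,215,74)+r(354,428,74))/2)
print('ptr',d(r(353,238,74),r(353,335,74)),d(r(355,180,46),c))
i1,i2=r(485,257,36),r(545,242,36); print('idx',d(i2,i1),d(i2,c),d(i1,c))
ca=[r(*q,36) for q in [(122,165),(513,60),(573,390),(228,468)]]; print(np.mean(ca,0), [d(ca[1],ca[0]),d(ca[2],ca[3]),d(ca[1],ca[2]),d(ca[0],ca[3])])
go(*c[:2],215,1.8)
```

```text
c [ 423.96554434 -222.42277888   46.        ] 63.86225140652226
bar mid [ 424.17747653 -223.95685281   74.        ]
ptr 1.7899688347066625 1.8099925589446555
idx 0.48522680831631393 0.3845747356890264 0.33673445618234005
[ 424.86723081 -225.5308067    36.        ] [np.float64(0.4854262631704734), np.float64(0.47550569777694107), np.float64(2.0317154844616), np.float64(2.045232321444293)]
d [ 6.3 -3.9 85.2] spin -0.002 | pos [ 429.1 -227.6  300.2] yaw 1.798 t 3.05 j7 0.53
```

>>> apply_moves --increments '[{"dx":3,"dy":-4,"dz":40,"spin":0},{"dx":3,"dy":-4,"dz":74,"spin":0},{"dx":3,"dy":-4,"dz":74,"spin":0},{"dx":3,"dy":-4,"dz":74,"spin":0},{"dx":3,"dy":-4,"dz":74,"spin":0},{"dx":3,"dy":-4,"dz":74,"spin":0}]'

```text
time: 3.55
tool_pos: [426.1, -225.9, 228.3]
ee_rot: [[-0.227, 0.974, 0.004], [0.974, 0.227, -0.002], [-0.003, 0.004, -1.0]]
force: [0.7, 0.6, 0.6]
gripper_width: 85.7
finger_force: 0.0
```

>>> apply_moves --increments '[{"dx":0,"dy":0,"dz":0,"spin":0},{"dx":0,"dy":0,"dz":0,"spin":0},{"dx":0,"dy":0,"dz":0,"spin":0},{"dx":0,"dy":0,"dz":0,"spin":0},{"dx":0,"dy":0,"dz":0,"spin":0},{"dx":0,"dy":0,"dz":0,"spin":0},{"dx":0,"dy":0,"dz":0,"spin":0},{"dx":0,"dy":0,"dz":0,"spin":0}]' --gripper 1

```text
time: 4.22
tool_pos: [423.9, -225.8, 226.5]
ee_rot: [[-0.227, 0.974, -0.003], [0.974, 0.227, -0.0], [0.0, -0.003, -1.0]]
force: [-2.9, 0.1, 5.1]
gripper_width: 12.6
finger_force: 59.6
```

>>> apply_moves --increments '[{"dx":0,"dy":0,"dz":0,"spin":0.1},{"dx":0,"dy":0,"dz":0,"spin":0.2},{"dx":0,"dy":0,"dz":0,"spin":0.3},{"dx":0,"dy":0,"dz":0,"spin":0.4},{"dx":0,"dy":0,"dz":0,"spin":0.5},{"dx":0,"dy":0,"dz":0,"spin":0.6},{"dx":0,"dy":0,"dz":0,"spin":0.66},{"dx":0,"dy":0,"dz":0,"spin":0.66}]'

```text
time: 4.88
tool_pos: [424.0, -225.8, 226.5]
ee_rot: [[0.419, 0.908, -0.002], [0.908, -0.419, -0.001], [-0.001, -0.002, -1.0]]
force: [-4.4, 0.5, 5.6]
gripper_width: 12.8
finger_force: 59.6
```

>>> apply_moves --increments '[{"dx":0,"dy":0,"dz":0,"spin":0.1},{"dx":0,"dy":0,"dz":0,"spin":0.2},{"dx":0,"dy":0,"dz":0,"spin":0.3},{"dx":0,"dy":0,"dz":0,"spin":0.4},{"dx":0,"dy":0,"dz":0,"spin":0.5},{"dx":0,"dy":0,"dz":0,"spin":0.6},{"dx":0,"dy":0,"dz":0,"spin":0.66},{"dx":0,"dy":0,"dz":0,"spin":0.66}]'

```text
time: 5.55
tool_pos: [424.0, -225.9, 226.5]
ee_rot: [[0.888, 0.46, -0.002], [0.46, -0.888, -0.001], [-0.002, -0.0, -1.0]]
force: [-3.7, -0.6, 5.3]
gripper_width: 12.6
finger_force: 59.6
```

>>> apply_moves --increments '[{"dx":0,"dy":0,"dz":0,"spin":0},{"dx":0,"dy":0,"dz":0,"spin":0},{"dx":0,"dy":0,"dz":0,"spin":0},{"dx":0,"dy":0,"dz":0,"spin":0},{"dx":0,"dy":0,"dz":0,"spin":0},{"dx":0,"dy":0,"dz":0,"spin":0}]' --gripper -1

```text
time: 6.05
tool_pos: [424.8, -225.4, 226.1]
ee_rot: [[0.887, 0.462, 0.0], [0.462, -0.887, 0.0], [0.0, -0.0, -1.0]]
force: [-0.8, -0.1, -0.2]
gripper_width: 83.5
finger_force: 0.0
```

>>> apply_moves --increments '[{"dx":0,"dy":0,"dz":-20,"spin":0},{"dx":0,"dy":0,"dz":-75,"spin":0},{"dx":0,"dy":0,"dz":-75,"spin":0},{"dx":0,"dy":0,"dz":-75,"spin":0},{"dx":0,"dy":0,"dz":-75,"spin":0}]'

```text
time: 6.47
tool_pos: [425.0, -225.6, 301.9]
ee_rot: [[0.887, 0.462, 0.002], [0.462, -0.887, -0.001], [0.001, 0.002, -1.0]]
force: [-0.1, 0.4, 0.3]
gripper_width: 85.4
finger_force: 0.0
```

Run:
```python
from h import *
go()
im,C=snap('wrist','w4')
g=im[100:300,130:380]
cv2.imwrite('pics/w4b.png',cv2.resize(g,(750,600),interpolation=cv2.INTER_CUBIC))
```

```text
d [0. 0. 0.] spin 0 | pos [ 425.  -225.6  301.9] yaw 0.48 t 6.4667 j7 -0.69
```

View pics/w4b.png

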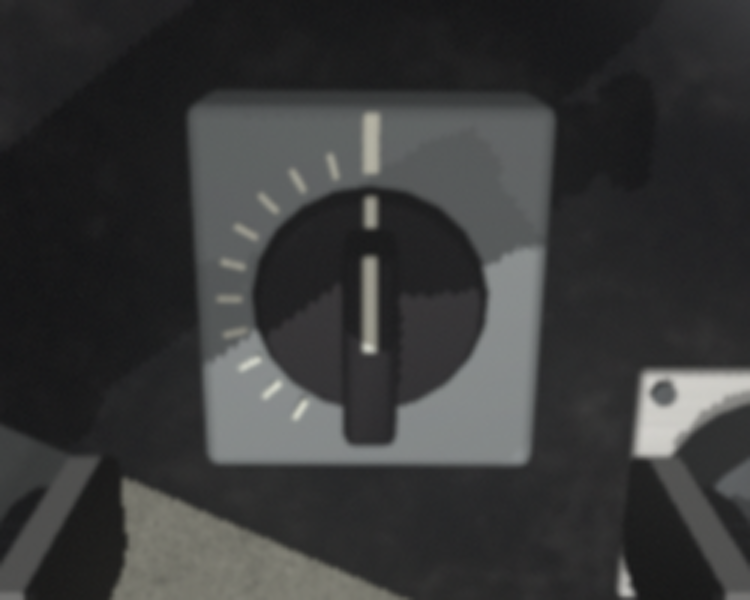

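Pointer and index now line up at column 370, so the dial is done. On to the dryer.

```bash
python3 -c "
from h import *
go(550,80,450,0.1)"
```

```text
d [ 252.3 -212.9 -149.4] spin 0.38 | pos [ 424.4 -225.3  300.6] yaw 0.48 t 6.5167 j7 -0.69
```

>>> apply_moves --increments '[{"dx":0,"dy":0,"dz":-40,"spin":0},{"dx":222,"dy":-188,"dz":-149,"spin":0.38},{"dx":222,"dy":-188,"dz":-149,"spin":0.38},{"dx":222,"dy":-188,"dz":-149,"spin":0.38},{"dx":222,"dy":-188,"dz":-149,"spin":0.38},{"dx":222,"dy":-188,"dz":-149,"spin":0.38},{"dx":222,"dy":-188,"dz":-149,"spin":0.38},{"dx":222,"dy":-188,"dz":-149,"spin":0.38}]'

```text
time: 7.18
tool_pos: [523.2, 16.8, 437.1]
ee_rot: [[0.995, 0.1, -0.004], [0.1, -0.995, -0.0], [-0.004, -0.0, -1.0]]
force: [0.4, 0.3, 0.8]
gripper_width: 84.9
finger_force: 0.0
```

>>> apply_moves --increments '[{"dx":30,"dy":-40,"dz":0,"spin":0},{"dx":30,"dy":-40,"dz":0,"spin":0},{"dx":30,"dy":-40,"dz":0,"spin":0},{"dx":30,"dy":-40,"dz":0,"spin":0},{"dx":30,"dy":-40,"dz":0,"spin":0}]'

```text
time: 7.6
tool_pos: [548.8, 55.9, 436.9]
ee_rot: [[0.995, 0.097, -0.004], [0.097, -0.995, -0.002], [-0.004, 0.002, -1.0]]
force: [-0.1, 0.2, -0.6]
gripper_width: 85.3
finger_force: 0.0
```

Run:
```python
from h import *
go()
im,C=snap('wrist','w5')
cv2.imwrite('pics/w5b.png',cv2.resize(im,(800,600),interpolation=cv2.INTER_CUBIC))
```

```text
d [0. 0. 0.] spin 0 | pos [548.8  55.9 436.9] yaw 0.097 t 7.6 j7 -1.69
```

View pics/w5b.png

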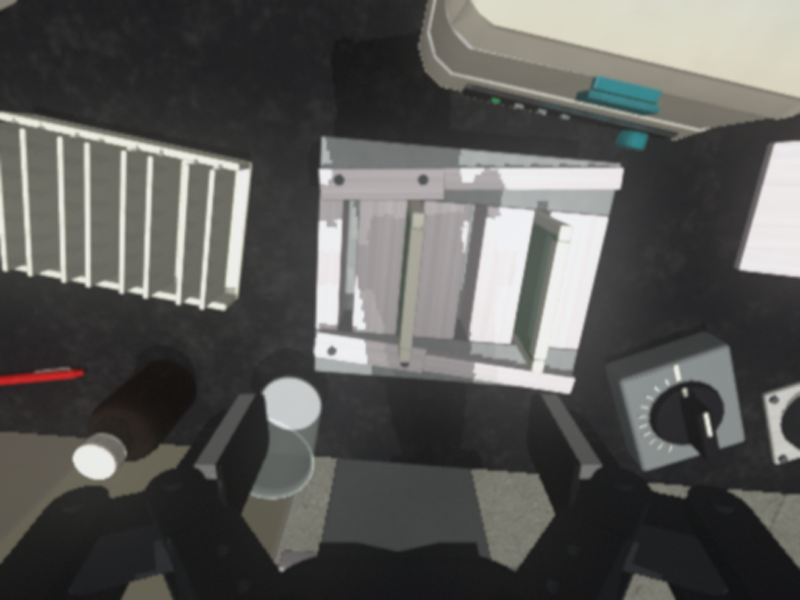

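Run:
```python
from h import *
im,C=load('w5')
def r(u,v,z): return ray(C,[u*.64,v*.64],z)[0]
d=lambda p,q:np.arctan2((p-q)[1],(p-q)[0])
a1,a2=r(418,207,130),r(405,362,130); b1,b2=r(564,232,130),r(539,368,130)
print('A',a1,a2,(a1+a2)/2,np.linalg.norm(a1-a2),d(a1,a2)); print('B',b1,b2,(b1+b2)/2,np.linalg.norm(b1-b2),d(b1,b2))
A,B=(a1+a2)/2,(b1+b2)/2; print(np.linalg.norm(A-B),d(A,B)-np.pi/2)
# rack plates z=56: right end outer corners, and plate lines
q=[r(*p,56) for p in [(250,163),(237,300),(0,115),(3,270)]]; print('rack',np.round(q,1),d(q[0],q[1]),d(q[2],q[0])-np.pi/2)
for t,b in [((22,128),(26,272)),((60,137),(65,280)),((88,142),(90,285)),((124,150),(123,292)),((150,155),(149,295)),((184,161),(180,303)),((211,167),(205,306)),((245,165),(232,300))]:
    m=(r(*t,56)+r(*b,56))/2; print(m.round(1), round(d(r(*t,56),r(*b,56)),3))
# rails
for p in [(322,168),(620,168),(316,335),(575,378)]: print(r(*p,91).round(1))
```

```text
A [598.85040605  47.47173965 130.        ] [496.36760754  44.75667716 130.        ] [547.60900679  46.1142084  130.        ] 102.5187570838663 0.026486664896857897
B [592.50279696 -42.3680975  130.        ] [500.52712371 -45.40190278 130.        ] [546.51496033 -43.88500014 130.        ] 92.0256944739257 0.03297291151047257
90.00585801221024 -0.012155579964415963
rack [[609.6 169.1  56. ]
 [502.1 180.4  56. ]
 [625.2 344.9  56. ]
 [509.6 363.6  56. ]] -0.10522295966538864 -0.08873767538239274
[563.8 338.3  56. ] -0.138
[560.1 310.4  56. ] -0.105
[558.2 291.   56. ] -0.107
[555.  265.6  56. ] -0.104
[553.9 246.1  56. ] -0.086
[550.7 221.7  56. ] -0.084
[549.2 202.   56. ] -0.08
[554.8 178.6  56. ] -0.11
[613.3 111.2  91. ]
[632.3 -85.1  91. ]
[493.  110.5  91. ]
[476.1 -90.2  91. ]
```

A's top edge is at (405–418, 207–362) in slot +22.5 and B's at (539–564, 232–368) in slot −67.5. The other slots are empty. The lips are on the left (+y), and the rack's plates are at left.

```bash
python3 -c "
from h import *
go(545,46,345,0.02)"
```

```text
d [-4.4  9.1 92.4] spin 0.076 | pos [548.8  55.6 437.3] yaw 0.096 t 7.65 j7 -1.69
```

>>> apply_moves --increments '[{"dx":-4.5,"dy":9,"dz":92,"spin":0.076},{"dx":-4.5,"dy":9,"dz":92,"spin":0.076},{"dx":-4.5,"dy":9,"dz":92,"spin":0.076},{"dx":-4.5,"dy":9,"dz":92,"spin":0.076},{"dx":-4.5,"dy":9,"dz":92,"spin":0.076},{"dx":-4.5,"dy":9,"dz":92,"spin":0.076},{"dx":-4.5,"dy":9,"dz":92,"spin":0.076}]'

```text
time: 8.23
tool_pos: [546.7, 48.9, 349.5]
ee_rot: [[1.0, 0.024, 0.006], [0.024, -1.0, 0.001], [0.006, -0.001, -1.0]]
force: [-0.6, -0.3, 0.7]
gripper_width: 85.3
finger_force: 0.0
```

Run:
```python
from h import *
go()
im,C=snap('wrist','w6')
cv2.imwrite('pics/w6b.png',cv2.resize(im,(800,600),interpolation=cv2.INTER_CUBIC))
```

```text
d [0. 0. 0.] spin 0 | pos [546.7  48.9 349.5] yaw 0.024 t 8.2333 j7 -1.76
```

View pics/w6b.png

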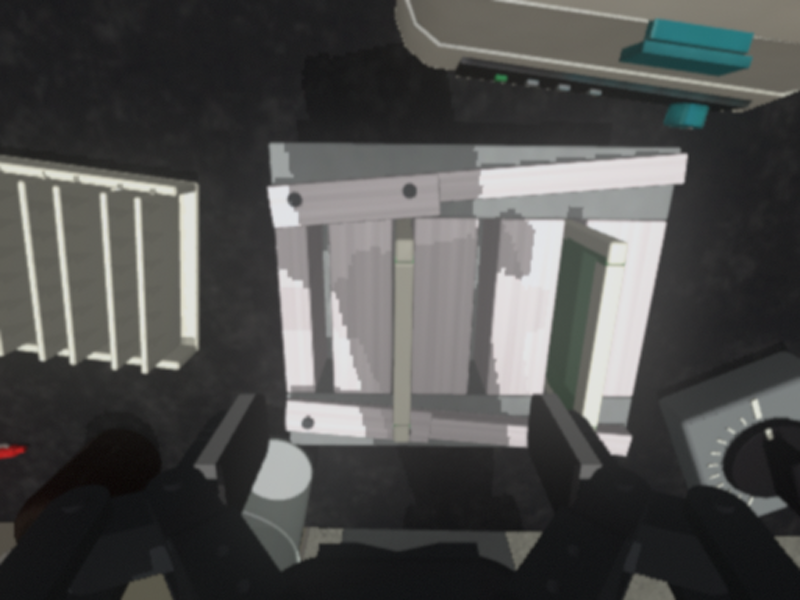

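Run:
```python
from h import *
im,C=load('w6')
def r(u,v,z): return ray(C,[u*.64,v*.64],z)[0]
d=lambda p,q:np.arctan2((p-q)[1],(p-q)[0])
for n,p,q in [('A',(404,240),(402.5,440)),('A2',(404,263),(402.5,440)),('B',(617,242),(590,425)),('slotfar',(319,232),(324,390))]:
    z=80 if n=='slotfar' else 130
    a,b=r(*p,z),r(*q,z); print(n,a.round(1),b.round(1),((a+b)/2).round(1),round(np.linalg.norm(a-b),1),round(d(a,b),3))
q=[r(*p,80) for p in [(270,145),(680,148)]]; print('far edge',q,d(q[0],q[1])-np.pi/2)
# bevel lips tops z 95
for p in [(268,188),(438,177),(274,226),(438,213),(288,402),(430,413),(290,430)]: print(p,r(*p,95).round(1))
for t,b in [((23,183),(42,360)),((57,188),(72,362)),((104,194),(114,368)),((138,198),(146,372))]:
    m=(r(*t,56)+r(*b,56))/2; print('rk',m.round(1), round(d(r(*t,56),r(*b,56)),3),np.linalg.norm(r(*t,56)-r(*b,56)).round())
go(546,None,None,0.0)
```

```text
A [595.3  47.1 130. ] [497.3  45.1 130. ] [546.3  46.1 130. ] 98.0 0.021
A2 [585.5  46.8 130. ] [497.3  45.1 130. ] [541.4  46.  130. ] 88.2 0.02
B [596.6 -42.  130. ] [507.9 -44.7 130. ] [552.3 -43.3 130. ] 88.7 0.03
slotfar [589.1  90.9  80. ] [495.5  90.9  80. ] [542.3  90.9  80. ] 93.5 0.0
far edge [array([631.70231629, 113.81786465,  80.        ]), array([635.07426242, -89.33294454,  80.        ])] 0.016596717171510456
(268, 188) [612.2 112.1  95. ]
(438, 177) [619.2  31.2  95. ]
(274, 226) [594.1 110.3  95. ]
(438, 213) [602.3  30.3  95. ]
(288, 402) [496.  108.7  95. ]
(430, 413) [490.8  29.   95. ]
(290, 430) [477.8 108.5  95. ]
rk [553.8 266.3  56. ] -0.126 110.0
rk [552.2 247.7  56. ] -0.124 109.0
rk [549.  221.9  56. ] -0.121 110.0
rk [547.  202.5  56. ] -0.109 110.0
d [-0.5 -0.  -0. ] spin 0.024 | pos [546.5  49.  349.1] yaw 0.024 t 8.2833 j7 -1.76
```

>>> apply_moves --increments '[{"dx":0,"dy":3,"dz":35,"spin":0.004},{"dx":0,"dy":3,"dz":60,"spin":0.004},{"dx":0,"dy":3,"dz":82,"spin":0.004},{"dx":0,"dy":3,"dz":82,"spin":0.004},{"dx":0,"dy":3,"dz":82,"spin":0.004},{"dx":0,"dy":3,"dz":82,"spin":0.004}]'

```text
time: 8.78
tool_pos: [546.7, 46.0, 266.6]
ee_rot: [[1.0, 0.02, 0.004], [0.02, -1.0, 0.001], [0.004, -0.0, -1.0]]
force: [0.5, 0.4, 0.8]
gripper_width: 85.5
finger_force: 0.0
```

```bash
python3 -c "
from h import *
go(546,46,267,0.02)"
```

```text
d [-0.7 -0.  -0.4] spin 0.0 | pos [546.7  46.  266.6] yaw 0.02 t 8.7833 j7 -1.79
```

>>> apply_moves --increments '[{"dx":0,"dy":0,"dz":0,"spin":0},{"dx":0,"dy":0,"dz":0,"spin":0},{"dx":0,"dy":0,"dz":0,"spin":0},{"dx":0,"dy":0,"dz":0,"spin":0},{"dx":0,"dy":0,"dz":0,"spin":0},{"dx":0,"dy":0,"dz":0,"spin":0},{"dx":0,"dy":0,"dz":0,"spin":0},{"dx":0,"dy":0,"dz":0,"spin":0}]' --gripper 1

```text
time: 9.45
tool_pos: [545.7, 45.7, 264.7]
ee_rot: [[1.0, 0.02, 0.0], [0.02, -1.0, 0.0], [0.0, -0.0, -1.0]]
force: [-0.4, 0.6, 1.1]
gripper_width: 7.4
finger_force: 58.6
```

>>> apply_moves --increments '[{"dx":0,"dy":0,"dz":-15,"spin":0},{"dx":0,"dy":0,"dz":-30,"spin":0},{"dx":0,"dy":0,"dz":-50,"spin":0},{"dx":0,"dy":0,"dz":-75,"spin":0},{"dx":0,"dy":0,"dz":-100,"spin":0},{"dx":0,"dy":0,"dz":-120,"spin":0},{"dx":0,"dy":0,"dz":-130,"spin":0},{"dx":0,"dy":0,"dz":-130,"spin":0}]'

```text
time: 10.12
tool_pos: [546.2, 45.7, 396.8]
ee_rot: [[1.0, 0.02, 0.005], [0.02, -1.0, 0.0], [0.005, -0.0, -1.0]]
force: [0.6, 0.0, -0.6]
gripper_width: 7.7
finger_force: 59.0
```

```bash
python3 -c "
from h import *
go(548,212,400,-0.11)"
```

```text
d [   5.1 -166.2   -3.2] spin 0.13 | pos [546.2  45.7 396.8] yaw 0.02 t 10.1167 j7 -1.75
```

>>> apply_moves --increments '[{"dx":5,"dy":-40,"dz":-3,"spin":0.12},{"dx":5,"dy":-80,"dz":-3,"spin":0.12},{"dx":5,"dy":-120,"dz":-3,"spin":0.12},{"dx":5,"dy":-160,"dz":-3,"spin":0.12},{"dx":5,"dy":-190,"dz":-3,"spin":0.12},{"dx":5,"dy":-205,"dz":-3,"spin":0.12},{"dx":5,"dy":-210,"dz":-3,"spin":0.12},{"dx":5,"dy":-210,"dz":-3,"spin":0.12}]'

```text
time: 10.78
tool_pos: [545.6, 257.0, 395.4]
ee_rot: [[0.995, -0.097, -0.004], [-0.097, -0.995, -0.001], [-0.003, 0.001, -1.0]]
force: [0.5, -0.6, -1.6]
gripper_width: 7.3
finger_force: 59.0
```

>>> apply_moves --increments '[{"dx":0,"dy":0,"dz":0,"spin":0},{"dx":0,"dy":0,"dz":0,"spin":0},{"dx":0,"dy":0,"dz":0,"spin":0}]'

```text
time: 11.03
tool_pos: [547.2, 253.2, 397.3]
ee_rot: [[0.995, -0.104, 0.0], [-0.104, -0.995, -0.002], [0.0, 0.002, -1.0]]
force: [-0.2, 0.7, -0.4]
gripper_width: 7.7
finger_force: 59.0
```

Run:
```python
from h import *
go()
im,C=snap('wrist','w7')
cv2.imwrite('pics/w7b.png',cv2.resize(im[60:330,60:420],(800,600),interpolation=cv2.INTER_CUBIC))
```

```text
d [0. 0. 0.] spin 0 | pos [547.2 253.2 397.3] yaw -0.104 t 11.0333 j7 -2.25
```

View pics/w7b.png

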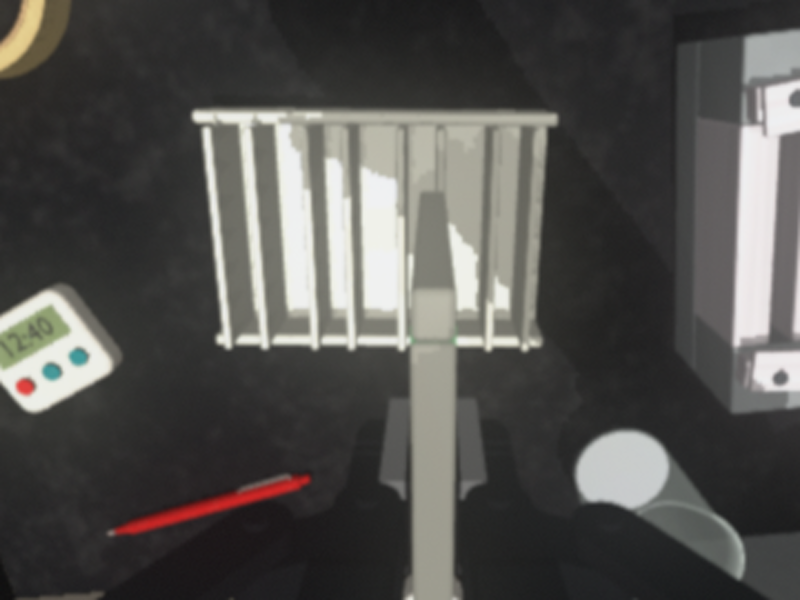

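Run:
```python
from h import *
im,C=load('w7')
def r(u,v,z): return ray(C,[60+u*.45,60+v*.45],z)[0]
d=lambda p,q:np.arctan2((p-q)[1],(p-q)[0])
ys=[]
for n,t,b in [(1,(207,127),(228,345)),(2,(246,127),(264,345)),(7,(489,127),(489,345)),(8,(543,127),(527,345))]:
    t,b=r(*t,56),r(*b,56); print(n,((t+b)/2).round(1),round(d(t,b),3),np.linalg.norm(t-b).round(1))
for u in (228,264,315,351,402,489,526): print(u,r(u,345,56).round(1))
q=[r(*p,56) for p in [(195,115),(556,118),(219,342),(540,342)]];print(np.round(q,1),np.mean(q,0),d(q[0],q[1])-np.pi/2,d(q[2],q[3])-np.pi/2)
# cassette bottom in hand: near-camera bottom edge center column
print(proj(C,[[547.2,253.2,160]]),(254.3))
```

```text
1 [564.9 355.8  56. ] -0.117 109.4
2 [563.  337.6  56. ] -0.112 109.4
7 [551.  223.7  56. ] -0.076 109.6
8 [548.7 201.5  56. ] -0.125 109.5
228 [510.6 362.2  56. ]
264 [508.6 343.7  56. ]
315 [505.9 317.5  56. ]
351 [503.9 298.9  56. ]
402 [501.1 272.7  56. ]
489 [496.4 227.9  56. ]
526 [494.4 208.8  56. ]
[[625.1 353.8  56. ]
 [606.4 188.5  56. ]
 [512.7 366.5  56. ]
 [495.3 201.5  56. ]] [559.8878    277.5537952  56.       ] -0.11263260432944988 -0.10532844306041511
[[253.42790024 210.84608237]] 254.3
```

```bash
python3 -c "
from h import *
go(549.5,212.4,315,-0.109)"
```

```text
d [ 6.6 40.6 82.5] spin 0.005 | pos [547.1 253.6 397.5] yaw -0.104 t 11.0833 j7 -2.25
```

>>> apply_moves --increments '[{"dx":6.6,"dy":20,"dz":0,"spin":0.005},{"dx":6.6,"dy":40.6,"dz":20,"spin":0.005},{"dx":6.6,"dy":40.6,"dz":50,"spin":0.005},{"dx":6.6,"dy":40.6,"dz":75,"spin":0.005},{"dx":6.6,"dy":40.6,"dz":82,"spin":0.005},{"dx":6.6,"dy":40.6,"dz":82,"spin":0.005},{"dx":6.6,"dy":40.6,"dz":82,"spin":0.005},{"dx":6.6,"dy":40.6,"dz":82,"spin":0.005}]'

```text
time: 11.75
tool_pos: [549.7, 215.2, 317.7]
ee_rot: [[0.994, -0.105, 0.004], [-0.105, -0.994, 0.002], [0.004, -0.002, -1.0]]
force: [0.4, -0.2, -1.7]
gripper_width: 7.2
finger_force: 58.8
```

Run:
```python
from h import *
go(549.5,212.4,243,-0.109)
im,C=snap('wrist','w8')
cv2.imwrite('pics/w8b.png',cv2.resize(im,(800,600),interpolation=cv2.INTER_CUBIC))
```

```text
d [-0.2  2.9 74.7] spin 0.004 | pos [549.7 215.2 317.7] yaw -0.105 t 11.75 j7 -2.21
```

View pics/w8b.png

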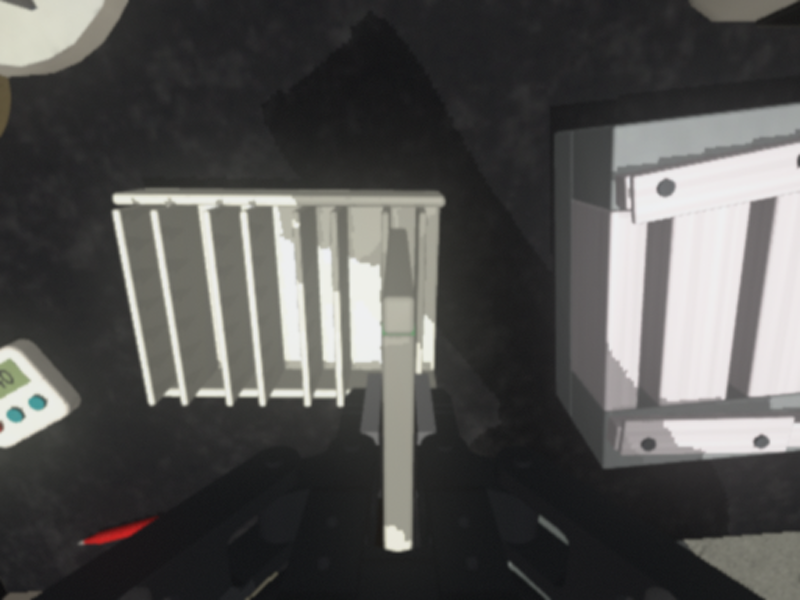

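Run:
```python
from h import *
im,C=load('w8')
def r(u,v,z): return ray(C,[u*.64,v*.64],z)[0]
d=lambda p,q:np.arctan2((p-q)[1],(p-q)[0])
L=[]
for t,b in [((118,210),(151,403)),((155,210),(184,403)),((205,210),(230,403)),((247,210),(262,403)),((338,210),(340,403))]:
    t,b=r(*t,56),r(*b,56); print(((t+b)/2).round(1),round(d(t,b),3),np.linalg.norm(t-b).round(1))
c=r(421,210,56);print('p8 top',c,'p7?',r(388,210,56))
g=cv2.cvtColor(im,cv2.COLOR_BGR2GRAY)
for v in (140,150,165,180,235): print(v,[int(x) for x in g[v,180:290]])
```

```text
[564.7 355.8  56. ] -0.128 110.2
[562.7 337.1  56. ] -0.123 110.2
[560.  311.4  56. ] -0.109 110.1
[557.9 291.8  56. ] -0.132 110.1
[553.2 246.7  56. ] -0.137 110.1
p8 top [603.38514548 197.92005582  56.        ] p7? [605.11793745 214.33010769  56.        ]
140 [183, 181, 181, 181, 181, 182, 189, 200, 201, 184, 166, 144, 116, 108, 108, 108, 108, 107, 108, 107, 107, 114, 134, 159, 170, 179, 182, 183, 182, 181, 178, 172, 173, 174, 166, 144, 116, 108, 108, 107, 108, 114, 135, 159, 166, 172, 180, 183, 183, 184, 183, 183, 182, 183, 183, 183, 183, 182, 183, 183, 183, 183, 181, 175, 166, 170, 174, 168, 149, 130, 148, 163, 171, 179, 177, 168, 165, 165, 165, 165, 164, 165, 165, 164, 162, 147, 116, 115, 141, 165, 173, 171, 161, 155, 162, 164, 163, 163, 162, 156, 132, 86, 52, 44, 43, 41, 41, 41, 42, 42]
150 [197, 190, 184, 182, 182, 181, 174, 163, 169, 178, 173, 153, 127, 113, 110, 110, 109, 110, 110, 110, 110, 112, 126, 150, 163, 167, 172, 181, 183, 182, 175, 163, 170, 178, 175, 154, 124, 111, 110, 110, 110, 113, 132, 160, 173, 181, 184, 185, 185, 184, 184, 184, 184, 184, 184, 185, 184, 184, 1
[... 1182 characters left out ...]
0, 121, 120, 120, 119, 119, 120, 126, 131, 121, 116, 131, 151, 159, 157, 156, 160, 162, 164, 163, 162, 160, 151, 126, 78, 54, 51, 50, 49, 49, 49, 48, 47, 46]
235 [110, 115, 131, 151, 157, 158, 160, 163, 164, 164, 164, 164, 174, 205, 232, 235, 222, 172, 127, 114, 114, 114, 113, 114, 112, 115, 123, 141, 153, 159, 161, 160, 159, 159, 182, 222, 235, 233, 211, 146, 115, 114, 114, 116, 128, 149, 159, 163, 168, 167, 166, 170, 174, 175, 175, 175, 176, 174, 171, 170, 169, 169, 168, 162, 151, 149, 156, 161, 163, 161, 162, 162, 162, 162, 162, 162, 162, 162, 162, 162, 162, 162, 160, 154, 143, 149, 194, 225, 228, 210, 172, 164, 159, 157, 161, 181, 199, 164, 97, 58, 55, 55, 55, 54, 54, 54, 54, 53, 52, 51]
```

Two views agree: the bay centre is at (549.5, 212) with yaw about −0.115. Lowering.

>>> apply_moves --increments '[{"dx":0,"dy":3,"dz":0,"spin":0.01},{"dx":0,"dy":3,"dz":15,"spin":0.01},{"dx":0,"dy":3,"dz":25,"spin":0.01},{"dx":0,"dy":3,"dz":35,"spin":0.01},{"dx":0,"dy":3,"dz":40,"spin":0.01},{"dx":0,"dy":3,"dz":40,"spin":0.01}]'

```text
time: 12.3
tool_pos: [548.0, 211.3, 273.8]
ee_rot: [[0.993, -0.115, -0.003], [-0.115, -0.993, -0.001], [-0.003, 0.002, -1.0]]
force: [-0.3, -0.4, -0.2]
gripper_width: 7.6
finger_force: 59.1
```

```bash
python3 -c "
from h import *
go(549.5,212,242.5,-0.115);print(env.observe()['force'])"
```

```text
d [ 1.5 -0.9 31.3] spin -0.0 | pos [548.  211.3 273.8] yaw -0.115 t 12.3 j7 -2.22
[-0.26225841 -0.3856725  -0.19810897]
```

>>> apply_moves --increments '[{"dx":1,"dy":-0.5,"dz":10,"spin":0},{"dx":1,"dy":-0.5,"dz":20,"spin":0},{"dx":1,"dy":-0.5,"dz":27,"spin":0},{"dx":1,"dy":-0.5,"dz":31.5,"spin":0},{"dx":1,"dy":-0.5,"dz":31.5,"spin":0},{"dx":1,"dy":-0.5,"dz":31.5,"spin":0},{"dx":1,"dy":-0.5,"dz":31.5,"spin":0}]'

```text
time: 12.88
tool_pos: [549.9, 212.1, 244.4]
ee_rot: [[0.993, -0.115, 0.001], [-0.115, -0.993, 0.0], [0.001, -0.0, -1.0]]
force: [-0.5, -0.1, -0.6]
gripper_width: 7.1
finger_force: 59.1
```

>>> apply_moves --increments '[{"dx":0,"dy":0,"dz":0,"spin":0},{"dx":0,"dy":0,"dz":0,"spin":0},{"dx":0,"dy":0,"dz":0,"spin":0},{"dx":0,"dy":0,"dz":0,"spin":0},{"dx":0,"dy":0,"dz":0,"spin":0},{"dx":0,"dy":0,"dz":0,"spin":0}]' --gripper 0

```text
time: 13.38
tool_pos: [549.7, 212.0, 244.2]
ee_rot: [[0.993, -0.115, 0.0], [-0.115, -0.993, 0.0], [0.0, -0.0, -1.0]]
force: [-0.7, -0.3, -0.4]
gripper_width: 43.1
finger_force: 0.0
```

>>> apply_moves --increments '[{"dx":0,"dy":0,"dz":-15,"spin":0},{"dx":0,"dy":0,"dz":-40,"spin":0},{"dx":0,"dy":0,"dz":-80,"spin":0},{"dx":0,"dy":0,"dz":-110,"spin":0},{"dx":0,"dy":0,"dz":-110,"spin":0},{"dx":0,"dy":0,"dz":-110,"spin":0},{"dx":0,"dy":0,"dz":-110,"spin":0}]'

```text
time: 13.97
tool_pos: [549.4, 211.8, 353.6]
ee_rot: [[0.993, -0.115, -0.001], [-0.115, -0.993, -0.001], [-0.001, 0.001, -1.0]]
force: [-0.2, 0.5, -1.0]
gripper_width: 42.6
finger_force: 0.0
```

Run:
```python
from h import *
im,C=snap('wrist','w9')
go(549,-43.5,350,0.02)
```

```text
d [ 29.1 253.4   3. ] spin -0.135 | pos [549.2 211.6 352.7] yaw -0.115 t 14.0167 j7 -2.2
```

>>> apply_moves --increments '[{"dx":28,"dy":40,"dz":0,"spin":-0.135},{"dx":28,"dy":80,"dz":0,"spin":-0.135},{"dx":28,"dy":120,"dz":0,"spin":-0.135},{"dx":28,"dy":160,"dz":0,"spin":-0.135},{"dx":28,"dy":200,"dz":0,"spin":-0.135},{"dx":28,"dy":235,"dz":0,"spin":-0.135},{"dx":28,"dy":253.5,"dz":0,"spin":-0.135},{"dx":28,"dy":253.5,"dz":0,"spin":-0.135}]'

```text
time: 14.68
tool_pos: [547.0, -50.7, 351.8]
ee_rot: [[1.0, 0.009, -0.005], [0.008, -1.0, -0.005], [-0.005, 0.005, -1.0]]
force: [-0.1, -1.0, -0.6]
gripper_width: 42.7
finger_force: 0.0
```

>>> apply_moves --increments '[{"dx":0,"dy":0,"dz":0,"spin":0},{"dx":0,"dy":0,"dz":0,"spin":0},{"dx":0,"dy":0,"dz":0,"spin":0}]'

```text
time: 14.93
tool_pos: [548.3, -40.8, 353.3]
ee_rot: [[1.0, 0.024, -0.001], [0.024, -1.0, 0.002], [-0.001, -0.002, -1.0]]
force: [-0.4, 0.2, 0.1]
gripper_width: 42.8
finger_force: 0.0
```

Run:
```python
from h import *
go(548,-43.8,266,0.02)
im,C=snap('wrist','w10')
a=cv2.imread('pics/w9.png')[40:320,60:440]; b=im[60:340,60:440]
cv2.imwrite('pics/w10b.png',np.hstack([a,b]))
```

```text
d [-0.3  3.2 87.3] spin 0.004 | pos [548.3 -40.8 353.3] yaw 0.024 t 14.9333 j7 -1.6
```

View pics/w10b.png

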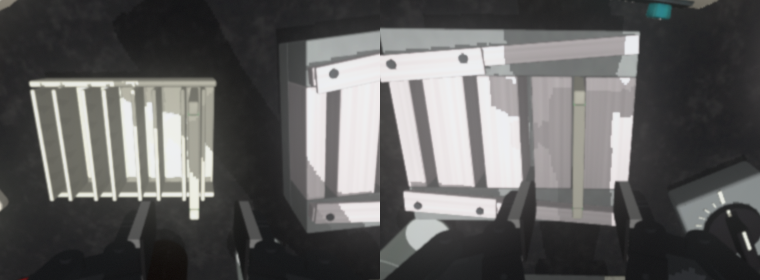

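A stands upright in its bay (left image). B's edge is at column 579 in the right image, which is pixel 259.

Run:
```python
from h import *
im,C=load('w10'); g=cv2.cvtColor(im,cv2.COLOR_BGR2GRAY)
a,b=ray(C,[260,150],130)[0],ray(C,[257.5,276],130)[0]; print(a,b,(a+b)/2,np.arctan2(*(a-b)[1::-1]))
for v in (170,220,260): print(v,g[v,240:280].tolist(), ray(C,[258,v],130).round(1))
```

```text
[597.15551085 -43.37962352 130.        ] [499.49643993 -44.32237833 130.        ] [548.32597539 -43.85100093 130.        ] 0.009653230510562672
170 [154, 152, 153, 154, 156, 157, 155, 154, 153, 152, 146, 131, 117, 127, 149, 160, 161, 162, 162, 162, 161, 163, 162, 159, 151, 144, 151, 154, 154, 155, 157, 156, 155, 154, 155, 155, 155, 155, 155, 154] [[583.5 -42.4 130. ]]
220 [149, 147, 148, 150, 152, 153, 151, 152, 150, 146, 134, 119, 124, 145, 158, 160, 160, 161, 161, 161, 161, 160, 157, 148, 142, 149, 149, 149, 150, 150, 149, 149, 149, 150, 151, 150, 150, 151, 151, 151] [[546.6 -43.4 130. ]]
260 [100, 101, 101, 102, 102, 103, 104, 103, 103, 104, 103, 105, 119, 144, 154, 156, 156, 156, 156, 156, 155, 152, 137, 111, 103, 103, 104, 104, 104, 103, 103, 103, 102, 102, 101, 101, 101, 101, 102, 102] [[513.6 -44.3 130. ]]
```

>>> apply_moves --increments '[{"dx":0,"dy":3,"dz":35,"spin":0.006},{"dx":0,"dy":3,"dz":60,"spin":0.006},{"dx":0,"dy":3,"dz":87,"spin":0.006},{"dx":0,"dy":3,"dz":87,"spin":0.006},{"dx":0,"dy":3,"dz":87,"spin":0.006},{"dx":0,"dy":3,"dz":87,"spin":0.006}]'

```text
time: 15.48
tool_pos: [549.3, -45.1, 268.4]
ee_rot: [[1.0, 0.016, 0.002], [0.016, -1.0, 0.0], [0.002, -0.0, -1.0]]
force: [0.6, -0.8, -0.1]
gripper_width: 42.9
finger_force: 0.0
```

>>> apply_moves --increments '[{"dx":0,"dy":0,"dz":0,"spin":0},{"dx":0,"dy":0,"dz":0,"spin":0},{"dx":0,"dy":0,"dz":0,"spin":0},{"dx":0,"dy":0,"dz":0,"spin":0},{"dx":0,"dy":0,"dz":0,"spin":0},{"dx":0,"dy":0,"dz":0,"spin":0},{"dx":0,"dy":0,"dz":0,"spin":0},{"dx":0,"dy":0,"dz":0,"spin":0}]' --gripper 1

```text
time: 16.15
tool_pos: [549.1, -45.1, 268.8]
ee_rot: [[1.0, 0.014, 0.003], [0.014, -1.0, 0.001], [0.003, -0.001, -1.0]]
force: [-0.3, 2.6, 5.9]
gripper_width: 7.4
finger_force: 59.8
```

>>> apply_moves --increments '[{"dx":0,"dy":0,"dz":-15,"spin":0},{"dx":0,"dy":0,"dz":-30,"spin":0},{"dx":0,"dy":0,"dz":-50,"spin":0},{"dx":0,"dy":0,"dz":-75,"spin":0},{"dx":0,"dy":0,"dz":-105,"spin":0},{"dx":0,"dy":0,"dz":-130,"spin":0},{"dx":0,"dy":0,"dz":-145,"spin":0},{"dx":0,"dy":0,"dz":-145,"spin":0}]'

```text
time: 16.82
tool_pos: [549.3, -46.4, 415.9]
ee_rot: [[1.0, 0.013, 0.008], [0.013, -1.0, -0.001], [0.008, 0.002, -1.0]]
force: [0.3, 0.1, -0.2]
gripper_width: 7.6
finger_force: 59.4
```

```bash
python3 -c "
from h import *
go(559.2,301.6,410,-0.115)"
```

```text
d [  14.5 -347.8    5.4] spin 0.128 | pos [549.3 -46.4 415.9] yaw 0.013 t 16.8167 j7 -1.58
```

>>> apply_moves --increments '[{"dx":0,"dy":-35,"dz":0,"spin":0.06},{"dx":0,"dy":-70,"dz":0,"spin":0.06},{"dx":5,"dy":-110,"dz":0,"spin":0.1},{"dx":5,"dy":-150,"dz":0,"spin":0.128},{"dx":10,"dy":-190,"dz":0,"spin":0.128},{"dx":14,"dy":-225,"dz":0,"spin":0.128},{"dx":14,"dy":-240,"dz":0,"spin":0.128},{"dx":14,"dy":-240,"dz":0,"spin":0.128}]'

```text
time: 17.48
tool_pos: [557.1, 200.2, 409.6]
ee_rot: [[0.995, -0.104, -0.005], [-0.104, -0.995, 0.003], [-0.005, -0.003, -1.0]]
force: [-0.6, 0.0, -2.0]
gripper_width: 7.2
finger_force: 59.3
```

```bash
python3 -c "
from h import *
go(559.2,301.6,330,-0.115)"
```

```text
d [  -8.1 -100.8   80. ] spin 0.011 | pos [557.1 200.2 409.6] yaw -0.104 t 17.4833 j7 -2.16
```

>>> apply_moves --increments '[{"dx":-8,"dy":-35,"dz":0,"spin":0.005},{"dx":-8,"dy":-70,"dz":0,"spin":0.005},{"dx":-8,"dy":-96,"dz":10,"spin":0.005},{"dx":-8,"dy":-96,"dz":35,"spin":0.005},{"dx":-8,"dy":-96,"dz":65,"spin":0.005},{"dx":-8,"dy":-96,"dz":80,"spin":0.005},{"dx":-8,"dy":-96,"dz":80,"spin":0.005},{"dx":-8,"dy":-96,"dz":80,"spin":0.005}]'

```text
time: 18.15
tool_pos: [562.1, 288.8, 329.8]
ee_rot: [[0.993, -0.12, -0.004], [-0.12, -0.993, -0.003], [-0.003, 0.004, -1.0]]
force: [0.4, -0.9, -1.3]
gripper_width: 7.5
finger_force: 59.3
```

Run:
```python
from h import *
go(559.2,301.6,285,-0.115)
im,C=snap('wrist','w11')
P=proj(C,[[x,y,56] for x,y in [(564.7,355.8),(560,311.4),(557.9,291.8),(553.2,246.7)]]); print(P.round(1))
g=cv2.cvtColor(im,cv2.COLOR_BGR2GRAY); 
for v in (int(P[1,1])-30,int(P[1,1])): print(v,g[v,190:320].tolist())
```

```text
d [ -4.2 -12.6  44.7] spin -0.006 | pos [562.1 288.8 329.8] yaw -0.121 t 18.15 j7 -2.34
[[177.2 200.1]
 [227.7 199.3]
 [250.  198.9]
 [301.3 198. ]]
169 [244, 242, 234, 215, 193, 186, 171, 146, 124, 119, 119, 120, 121, 122, 124, 136, 180, 229, 243, 245, 245, 245, 245, 245, 245, 245, 245, 245, 245, 245, 245, 245, 240, 224, 197, 189, 183, 165, 139, 125, 126, 152, 208, 240, 245, 245, 245, 245, 245, 245, 244, 239, 219, 187, 175, 166, 154, 138, 130, 130, 131, 130, 130, 130, 130, 130, 130, 130, 130, 129, 131, 147, 175, 186, 180, 176, 176, 176, 176, 175, 175, 170, 153, 126, 116, 120, 138, 161, 169, 168, 164, 166, 172, 174, 174, 174, 174, 174, 174, 172, 162, 138, 116, 111, 111, 111, 112, 114, 130, 155, 167, 167, 163, 163, 170, 173, 172, 172, 172, 172, 173, 172, 172, 172, 171, 167, 150, 121, 109, 107]
199 [182, 230, 243, 244, 242, 237, 237, 240, 234, 203, 150, 128, 126, 125, 125, 125, 127, 141, 186, 231, 244, 245, 245, 246, 246, 245, 246, 246, 246, 246, 246, 246, 245, 243, 237, 231, 239, 240, 225, 176, 137, 132, 155, 209, 240, 245, 245, 245, 245, 245, 245, 244, 240, 224, 195, 166, 173, 185, 192, 194, 195, 195, 194, 195, 194, 194, 193, 193, 193, 192, 191, 186, 176, 167, 184, 225, 242, 245, 244, 241, 226, 180, 140, 121, 118, 130, 152, 168, 174, 190, 225, 241, 245, 245, 244, 244, 243, 238, 225, 184, 140, 118, 113, 112, 113, 114, 120, 138, 159, 169, 166, 164, 169, 171, 171, 172, 171, 172, 173, 172, 172, 171, 170, 167, 151, 123, 110, 109, 109, 109]
```

>>> apply_moves --increments '[{"dx":-4,"dy":-12.6,"dz":0,"spin":-0.006},{"dx":-4,"dy":-12.6,"dz":0,"spin":-0.006},{"dx":-4,"dy":-12.6,"dz":15,"spin":-0.006},{"dx":-4,"dy":-12.6,"dz":25,"spin":-0.006},{"dx":-4,"dy":-12.6,"dz":28,"spin":-0.006},{"dx":-4,"dy":-12.6,"dz":28,"spin":-0.006},{"dx":-4,"dy":-12.6,"dz":28,"spin":-0.006}]'

```text
time: 18.78
tool_pos: [559.6, 303.4, 304.2]
ee_rot: [[0.994, -0.113, 0.0], [-0.113, -0.994, 0.0], [0.0, -0.0, -1.0]]
force: [0.2, -0.3, -1.0]
gripper_width: 7.2
finger_force: 59.5
```

Run:
```python
from h import *
go(559.2,301.6,246.5,-0.115)
```

```text
d [-0.2  1.9 57.7] spin 0.002 | pos [559.6 303.4 304.2] yaw -0.113 t 18.7833 j7 -2.36
```

>>> apply_moves --increments '[{"dx":0,"dy":1.8,"dz":0,"spin":0.003},{"dx":0,"dy":1.8,"dz":8,"spin":0.003},{"dx":0,"dy":1.8,"dz":18,"spin":0.003},{"dx":0,"dy":1.8,"dz":28,"spin":0.003},{"dx":0,"dy":1.8,"dz":35,"spin":0.003},{"dx":0,"dy":1.8,"dz":35,"spin":0.003}]'

```text
time: 19.28
tool_pos: [558.5, 300.9, 265.9]
ee_rot: [[0.993, -0.116, -0.005], [-0.116, -0.993, -0.003], [-0.005, 0.003, -1.0]]
force: [0.4, 0.1, -1.6]
gripper_width: 7.4
finger_force: 59.5
```

Run:
```python
from h import *
go(559.2,301.6,246.5,-0.115)
```

```text
d [ 0.7 -0.9 19.4] spin -0.001 | pos [558.5 300.9 265.9] yaw -0.116 t 19.2833 j7 -2.37
```

>>> apply_moves --increments '[{"dx":0.7,"dy":-0.7,"dz":10,"spin":0},{"dx":0.7,"dy":-0.7,"dz":17,"spin":0},{"dx":0.7,"dy":-0.7,"dz":20,"spin":0},{"dx":0.7,"dy":-0.7,"dz":20,"spin":0},{"dx":0.7,"dy":-0.7,"dz":20,"spin":0},{"dx":0.7,"dy":-0.7,"dz":20,"spin":0}]'

```text
time: 19.78
tool_pos: [560.3, 302.4, 249.5]
ee_rot: [[0.993, -0.116, 0.001], [-0.116, -0.993, 0.001], [0.001, -0.001, -1.0]]
force: [-0.6, -0.5, -1.5]
gripper_width: 7.0
finger_force: 59.5
```

>>> apply_moves --increments '[{"dx":0,"dy":0,"dz":0,"spin":0},{"dx":0,"dy":0,"dz":0,"spin":0},{"dx":0,"dy":0,"dz":0,"spin":0},{"dx":0,"dy":0,"dz":0,"spin":0},{"dx":0,"dy":0,"dz":0,"spin":0},{"dx":0,"dy":0,"dz":0,"spin":0}]' --gripper 0

```text
time: 20.28
tool_pos: [560.2, 302.2, 249.2]
ee_rot: [[0.993, -0.116, 0.0], [-0.116, -0.993, 0.0], [0.0, -0.0, -1.0]]
force: [0.1, -0.2, -1.0]
gripper_width: 42.6
finger_force: 0.0
```

>>> apply_moves --increments '[{"dx":0,"dy":0,"dz":-15,"spin":0},{"dx":0,"dy":0,"dz":-40,"spin":0},{"dx":0,"dy":0,"dz":-80,"spin":0},{"dx":0,"dy":0,"dz":-120,"spin":0},{"dx":0,"dy":0,"dz":-150,"spin":0},{"dx":0,"dy":0,"dz":-150,"spin":0},{"dx":0,"dy":0,"dz":-150,"spin":0}]'

```text
time: 20.87
tool_pos: [560.5, 302.8, 402.1]
ee_rot: [[0.993, -0.116, 0.005], [-0.116, -0.993, 0.003], [0.005, -0.004, -1.0]]
force: [-1.0, 0.1, -0.1]
gripper_width: 42.6
finger_force: 0.0
```

Run:
```python
from h import *
im,C=snap('wrist','w12'); go(590,-335,400,0)
g=cv2.cvtColor(im,cv2.COLOR_BGR2GRAY)
# cassette top (z=106) expected pixels
P=proj(C,[[559.2-48,301.6+5.5,106],[559.2,301.6,106],[559.2+48,301.6-5.5,106],[549.5,212,106]]);print(P.round())
im2,C2=snap('top','top1'); print(proj(C2,[[559.2,301.6,106],[549.5,212,106]]).round())
```

```text
d [103.5 629.5  -0.7] spin -0.116 | pos [560.1 302.3 399.5] yaw -0.116 t 20.9167 j7 -2.34
[[257. 236.]
 [257. 190.]
 [257. 139.]
 [351. 189.]]
[[168. 150.]
 [192. 159.]]
```

>>> apply_moves --increments '[{"dx":35,"dy":300,"dz":0,"spin":-0.116},{"dx":35,"dy":300,"dz":0,"spin":-0.116},{"dx":35,"dy":300,"dz":0,"spin":-0.116},{"dx":35,"dy":300,"dz":0,"spin":-0.116},{"dx":35,"dy":300,"dz":0,"spin":-0.116},{"dx":35,"dy":300,"dz":0,"spin":-0.116},{"dx":35,"dy":300,"dz":0,"spin":-0.116},{"dx":35,"dy":300,"dz":0,"spin":-0.116}]' --gripper -1

```text
time: 21.63
tool_pos: [559.5, -10.0, 396.5]
ee_rot: [[1.0, -0.013, -0.005], [-0.013, -1.0, -0.008], [-0.005, 0.008, -1.0]]
force: [0.1, -1.7, -0.4]
gripper_width: 85.5
finger_force: 0.0
```

```bash
python3 -c "
from h import *
go(620,-330,400,0)"
```

```text
d [ 64.7 319.2  -1.3] spin -0.013 | pos [559.5 -10.  396.5] yaw -0.013 t 21.6333 j7 -1.7
```

>>> apply_moves --increments '[{"dx":65,"dy":319,"dz":-1,"spin":-0.013},{"dx":65,"dy":319,"dz":-1,"spin":-0.013},{"dx":65,"dy":319,"dz":-1,"spin":-0.013},{"dx":65,"dy":319,"dz":-1,"spin":-0.013},{"dx":65,"dy":319,"dz":-1,"spin":-0.013},{"dx":65,"dy":319,"dz":-1,"spin":-0.013},{"dx":65,"dy":319,"dz":-1,"spin":-0.013},{"dx":65,"dy":319,"dz":-1,"spin":-0.013}]'

```text
time: 22.3
tool_pos: [624.4, -322.6, 397.1]
ee_rot: [[1.0, 0.01, -0.005], [0.01, -1.0, -0.0], [-0.005, 0.0, -1.0]]
force: [0.5, 0.2, 0.2]
gripper_width: 85.0
finger_force: 0.0
```

>>> apply_moves --increments '[{"dx":0,"dy":0,"dz":0,"spin":0},{"dx":0,"dy":0,"dz":0,"spin":0},{"dx":0,"dy":0,"dz":0,"spin":0},{"dx":0,"dy":0,"dz":0,"spin":0}]'

```text
time: 22.63
tool_pos: [625.5, -316.7, 399.1]
ee_rot: [[1.0, 0.016, -0.001], [0.016, -1.0, 0.002], [-0.001, -0.002, -1.0]]
force: [-0.2, 0.3, 0.3]
gripper_width: 85.3
finger_force: 0.0
```

Run:
```python
from h import *
go()
im,C=snap('wrist','w13')
hsv=cv2.cvtColor(im,cv2.COLOR_BGR2HSV)
m=((hsv[...,2]>100)&(hsv[...,1]<60)).astype(np.uint8)
n,lab,st,ce=cv2.connectedComponentsWithStats(m)
for i in np.argsort(-st[1:,4])[:5]+1:
    cnt=max(cv2.findContours((lab==i).astype(np.uint8),0,2)[0],key=cv2.contourArea)
    ap=cv2.approxPolyDP(cv2.convexHull(cnt),6,True).reshape(-1,2)
    print(st[i],ap.tolist(),ray(C,ap,8)[:,:2].round(0).tolist() if len(ap)<8 else '')
```

```text
d [0. 0. 0.] spin 0 | pos [ 625.5 -316.7  399.1] yaw 0.016 t 22.6333 j7 -1.18
[    0     0   142   144 19327] [[137, 0], [141, 72], [133, 129], [60, 143], [0, 137], [0, 0]] [[801.0, -189.0], [731.0, -185.0], [667.0, -169.0], [648.0, -77.0], [654.0, -5.0], [799.0, -43.0]]
[  196   111   143   108 12407] [[337, 112], [332, 218], [206, 213], [198, 131]] [[690.0, -413.0], [553.0, -421.0], [558.0, -253.0], [665.0, -247.0]]
[  413   149    99   189 10710] [[438, 151], [511, 160], [511, 310], [503, 337], [457, 300], [414, 211], [413, 171]] [[646.0, -543.0], [636.0, -637.0], [407.0, -706.0], [356.0, -709.0], [424.0, -620.0], [565.0, -529.0], [620.0, -517.0]]
[   0  167   74  147 8528] [[0, 167], [30, 167], [58, 206], [73, 267], [64, 309], [0, 310]] [[617.0, 5.0], [617.0, -33.0], [565.0, -57.0], [471.0, -60.0], [398.0, -32.0], [394.0, 65.0]]
[ 286   11   93   65 2603] [[373, 14], [375, 38], [306, 75], [289, 74], [298, 50]] [[792.0, -441.0], [769.0, -447.0], [730.0, -374.0], [731.0, -354.0], [756.0, -363.0]]
```

Run:
```python
from h import *
im,C=load('w13')
g=cv2.cvtColor(im,cv2.COLOR_BGR2GRAY)
m=np.zeros_like(g); cv2.fillPoly(m,[np.array([[333,116],[328,214],[210,209],[202,135]])],1)
d=((g<80)&(m>0)).astype(np.uint8)
n,lab,st,ce=cv2.connectedComponentsWithStats(d); i=1+np.argmax(st[1:,4]); print(st[i],ce[i])
cnt=max(cv2.findContours((lab==i).astype(np.uint8),0,1)[0],key=cv2.contourArea)
print(cv2.minAreaRect(cnt),ray(C,cv2.boxPoints(cv2.minAreaRect(cnt)),48)[:,:2].round(1))
print('at z48 vs z8', ray(C,[ce[i]],48).round(1))
cv2.imwrite('pics/w13c.png',cv2.resize(im[90:240,180:360],(720,600),interpolation=cv2.INTER_CUBIC))
for v in (140,155,170,185): print(v,g[v,250:290].tolist())
print(g[105:230,267].tolist())
```

```text
[263 146   9   9  53] [266.39622642 148.75471698]
((267.0, 150.0), (8.0, 8.0), 90.0) [[ 655.3 -325.2]
 [ 655.4 -334. ]
 [ 646.6 -334.3]
 [ 646.4 -325.5]]
at z48 vs z8 [[ 652.3 -329.1   48. ]]
140 [157, 157, 161, 171, 197, 229, 235, 236, 236, 234, 222, 179, 159, 159, 158, 158, 159, 159, 159, 160, 165, 195, 229, 236, 237, 237, 237, 237, 237, 237, 237, 237, 237, 237, 237, 237, 237, 237, 237, 237]
155 [235, 235, 235, 235, 236, 236, 236, 235, 236, 235, 232, 207, 127, 80, 81, 84, 85, 86, 87, 89, 90, 89, 89, 100, 161, 226, 237, 238, 238, 238, 238, 238, 238, 238, 237, 238, 238, 238, 238, 238]
170 [235, 236, 236, 235, 235, 236, 236, 236, 236, 236, 234, 219, 154, 94, 81, 84, 88, 89, 90, 92, 91, 91, 90, 91, 118, 182, 229, 236, 237, 237, 237, 237, 237, 237, 237, 237, 237, 237, 237, 237]
185 [235, 235, 235, 235, 235, 235, 235, 235, 235, 235, 235, 233, 214, 139, 87, 82, 87, 88, 90, 90, 90, 88, 88, 87, 100, 161, 225, 235, 236, 235, 235, 236, 236, 236, 236, 236, 235, 236, 236, 235]
[46, 46, 47, 48, 49, 49, 50, 50, 51, 52, 52, 53, 54, 54, 57, 76, 112, 143, 153, 157, 157, 157, 156, 156, 155, 149, 142, 145, 169, 199, 216, 221, 225, 212, 173, 159, 159, 157, 146, 118, 83, 71, 70, 71, 72, 74, 79, 84, 85, 86, 86, 86, 87, 87, 87, 88, 88, 89, 89, 89, 88, 89, 89, 89, 89, 89, 89, 89, 89, 89, 89, 89, 89, 89, 88, 89, 89, 89, 88, 88, 88, 89, 88, 88, 88, 87, 87, 86, 86, 86, 86, 85, 85, 85, 84, 84, 83, 83, 82, 83, 82, 86, 119, 183, 225, 234, 236, 235, 234, 228, 193, 120, 75, 67, 67, 66, 65, 65, 63, 62, 61, 60, 60, 59, 60]
```

View pics/w13c.png

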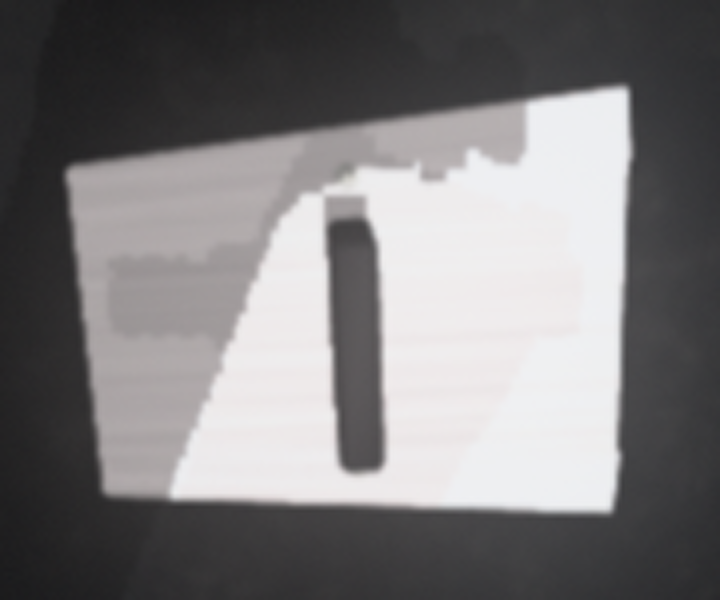

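Lid: narrow end at left, and the black bar's top runs from (350,236) to (362,468) in the crop.

Run:
```python
from h import *
im,C=load('w13')
def r(u,v,z): return ray(C,[180+u/4,90+v/4],z)[0]
d=lambda p,q:np.arctan2((p-q)[1],(p-q)[0])
a,b=r(354,238,48),r(362,470,48); print('handle',a,b,(a+b)/2,np.linalg.norm(a-b),d(a,b))
q=[r(*p,8) for p in [(67,168),(104,496),(612,513),(629,86)]]; q=np.array(q)[:,:2]; print(q.round(1))
n,w=(q[0]+q[1])/2,(q[2]+q[3])/2; print('n',n,'w',w,'c',(n+w)/2,'len',np.linalg.norm(n-w),'yaw',np.arctan2(*(n-w)[::-1])-np.pi/2, 'nw',np.linalg.norm(q[0]-q[1]),np.linalg.norm(q[2]-q[3]), d(q[0],q[1]),d(q[3],q[2]))
h=(a+b)/2; go(h[0],h[1],290,0.05)
```

```text
handle [ 651.53020937 -331.39124572   48.        ] [ 583.02427443 -335.8662743    48.        ] [ 617.2772419  -333.62876001   48.        ] 68.65194099565664 0.06523054772846233
[[ 664.3 -245.6]
 [ 556.5 -252.7]
 [ 553.1 -422.6]
 [ 690.8 -413.5]]
n [ 610.38026472 -249.12431896] w [ 621.95619733 -418.06093152] c [ 616.16823103 -333.59262524] len 169.3327531192655 yaw 0.06841540010725344 nw 107.97557616212966 138.04097770844905 0.06562368813750422 0.06601965063611155
d [ -8.5  17.2 109.7] spin -0.034 | pos [ 625.6 -316.5  399.7] yaw 0.016 t 22.6833 j7 -1.18
```

>>> apply_moves --increments '[{"dx":-9,"dy":17,"dz":40,"spin":-0.05},{"dx":-9,"dy":17,"dz":80,"spin":-0.05},{"dx":-9,"dy":17,"dz":120,"spin":-0.05},{"dx":-9,"dy":17,"dz":140,"spin":-0.05},{"dx":-9,"dy":17,"dz":140,"spin":-0.05},{"dx":-9,"dy":17,"dz":140,"spin":-0.05},{"dx":-9,"dy":17,"dz":140,"spin":-0.05}]'

```text
time: 23.27
tool_pos: [617.6, -335.3, 262.9]
ee_rot: [[0.998, 0.064, 0.004], [0.064, -0.998, -0.002], [0.004, 0.002, -1.0]]
force: [0.3, -0.3, 1.0]
gripper_width: 85.4
finger_force: 0.0
```

Run:
```python
from h import *
go(616.7,-333.6,188,0.066)
```

```text
d [-1.1 -1.9 74.9] spin -0.002 | pos [ 617.6 -335.3  262.9] yaw 0.064 t 23.2667 j7 -1.13
```

>>> apply_moves --increments '[{"dx":-1,"dy":-1.5,"dz":30,"spin":-0.002},{"dx":-1,"dy":-1.5,"dz":55,"spin":-0.002},{"dx":-1,"dy":-1.5,"dz":70,"spin":-0.002},{"dx":-1,"dy":-1.5,"dz":73,"spin":-0.002},{"dx":-1,"dy":-1.5,"dz":73,"spin":-0.002},{"dx":-1,"dy":-1.5,"dz":73,"spin":-0.002}]'

```text
time: 23.77
tool_pos: [616.7, -334.9, 190.1]
ee_rot: [[0.998, 0.065, 0.005], [0.065, -0.998, -0.002], [0.005, 0.003, -1.0]]
force: [0.2, -0.7, -0.3]
gripper_width: 85.5
finger_force: 0.0
```

>>> apply_moves --increments '[{"dx":0,"dy":0,"dz":0,"spin":0},{"dx":0,"dy":0,"dz":0,"spin":0},{"dx":0,"dy":0,"dz":0,"spin":0},{"dx":0,"dy":0,"dz":0,"spin":0},{"dx":0,"dy":0,"dz":0,"spin":0},{"dx":0,"dy":0,"dz":0,"spin":0},{"dx":0,"dy":0,"dz":0,"spin":0},{"dx":0,"dy":0,"dz":0,"spin":0}]' --gripper 1

```text
time: 24.43
tool_pos: [615.5, -334.3, 187.4]
ee_rot: [[0.998, 0.065, 0.001], [0.065, -0.998, 0.0], [0.001, -0.0, -1.0]]
force: [-1.0, 1.1, 1.9]
gripper_width: 13.3
finger_force: 59.2
```

>>> apply_moves --increments '[{"dx":0,"dy":0,"dz":-15,"spin":0},{"dx":0,"dy":0,"dz":-35,"spin":0},{"dx":0,"dy":0,"dz":-65,"spin":0},{"dx":0,"dy":0,"dz":-100,"spin":0},{"dx":0,"dy":0,"dz":-130,"spin":0},{"dx":0,"dy":0,"dz":-150,"spin":0},{"dx":0,"dy":0,"dz":-150,"spin":0},{"dx":0,"dy":0,"dz":-150,"spin":0}]'

```text
time: 25.1
tool_pos: [615.3, -334.6, 337.0]
ee_rot: [[0.998, 0.065, 0.001], [0.065, -0.998, -0.001], [0.001, 0.001, -1.0]]
force: [0.3, 0.3, -3.6]
gripper_width: 13.0
finger_force: 58.8
```

Run:
```python
from h import *
go(548.3,-64,340,0.018); print(env.observe()['gripper_width'])
```

```text
d [ -49.3 -274.4   -3.2] spin 0.047 | pos [ 615.3 -334.6  337. ] yaw 0.065 t 25.1 j7 -1.12
13.048911012126867
```

>>> apply_moves --increments '[{"dx":-10,"dy":-35,"dz":-3,"spin":0.047},{"dx":-20,"dy":-70,"dz":-3,"spin":0.047},{"dx":-30,"dy":-110,"dz":-3,"spin":0.047},{"dx":-40,"dy":-150,"dz":-3,"spin":0.047},{"dx":-50,"dy":-190,"dz":-3,"spin":0.047},{"dx":-50,"dy":-230,"dz":-3,"spin":0.047},{"dx":-50,"dy":-260,"dz":-3,"spin":0.047},{"dx":-50,"dy":-272,"dz":-3,"spin":0.047}]'

```text
time: 25.77
tool_pos: [545.8, -59.3, 337.0]
ee_rot: [[1.0, 0.027, -0.007], [0.027, -1.0, 0.006], [-0.006, -0.006, -1.0]]
force: [1.0, 1.9, -2.7]
gripper_width: 13.0
finger_force: 59.2
```

>>> apply_moves --increments '[{"dx":0,"dy":0,"dz":0,"spin":0},{"dx":0,"dy":0,"dz":0,"spin":0},{"dx":0,"dy":0,"dz":0,"spin":0},{"dx":0,"dy":0,"dz":0,"spin":0}]'

```text
time: 26.1
tool_pos: [547.5, -69.0, 338.8]
ee_rot: [[1.0, 0.014, -0.002], [0.014, -1.0, -0.001], [-0.002, 0.001, -1.0]]
force: [0.4, -0.4, -2.8]
gripper_width: 13.1
finger_force: 59.2
```

Run:
```python
from h import *
go(547,-66,280,0.018)
im,C=snap('wrist','w14')
cv2.imwrite('pics/w14b.png',cv2.resize(im,(800,600),interpolation=cv2.INTER_CUBIC))
```

```text
d [-0.3 -3.1 58.8] spin -0.004 | pos [547.5 -69.  338.8] yaw 0.014 t 26.1 j7 -1.56
```

View pics/w14b.png

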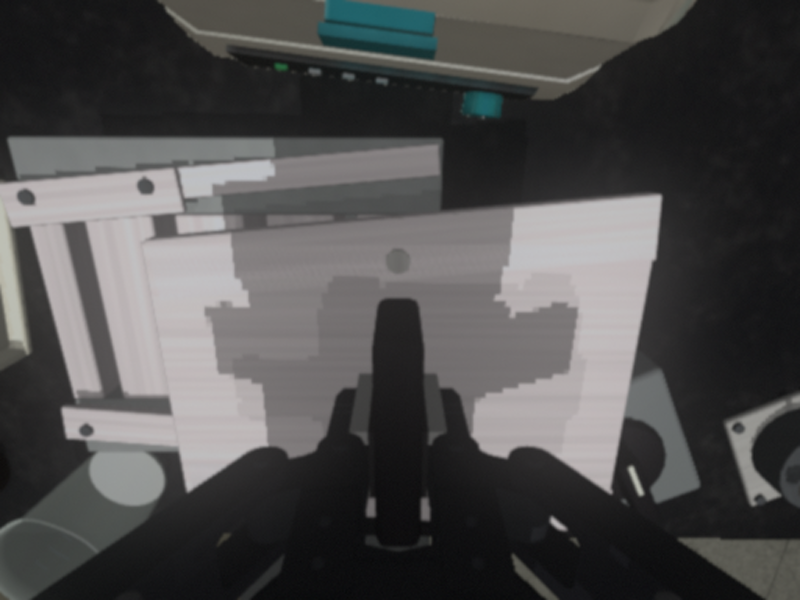

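Run:
```python
from h import *
im,C=load('w14')
def r(u,v,z): return ray(C,[u*.64,v*.64],z)[0].round(1)
print('lid',r(145,238,159),r(660,196,159),r(190,490,159),r(612,490,159)); print('lip',r(183,211,95),r(35,225,95),r(66,408,95),r(172,415,95),'rail',r(275,180,91),r(440,170,91))
```

```text
lid [601.8  14.1 159. ] [ 617.6 -152.6  159. ] [499.9  13.1 159. ] [ 501.9 -156.5  159. ]
lip [601.8  29.8  95. ] [594.5  99.5  95. ] [496.6 106.9  95. ] [493.   50.9  95. ] rail [615.9 -12.5  91. ] [621.4 -88.1  91. ]
```

The lid is centred on the way, with its front edge about 14 mm short of the lips. Lowering.

>>> apply_moves --increments '[{"dx":0,"dy":0,"dz":20,"spin":-0.004},{"dx":0,"dy":0,"dz":40,"spin":-0.004},{"dx":0,"dy":0,"dz":58,"spin":-0.004},{"dx":0,"dy":0,"dz":66,"spin":-0.004},{"dx":0,"dy":0,"dz":68,"spin":-0.004},{"dx":0,"dy":0,"dz":68,"spin":-0.004},{"dx":0,"dy":0,"dz":68,"spin":-0.004}]'

```text
time: 26.73
tool_pos: [548.4, -66.7, 273.0]
ee_rot: [[1.0, 0.021, 0.002], [0.021, -1.0, -0.0], [0.002, 0.0, -1.0]]
force: [-0.2, 0.6, -2.2]
gripper_width: 13.2
finger_force: 59.1
```

>>> apply_moves --increments '[{"dx":0,"dy":0,"dz":0.5,"spin":0},{"dx":0,"dy":0,"dz":1,"spin":0},{"dx":0,"dy":0,"dz":1.5,"spin":0},{"dx":0,"dy":0,"dz":1.5,"spin":0}]'

```text
time: 27.07
tool_pos: [547.9, -66.3, 271.0]
ee_rot: [[1.0, 0.022, 0.001], [0.022, -1.0, -0.0], [0.001, 0.0, -1.0]]
force: [-0.6, 0.4, -2.5]
gripper_width: 13.5
finger_force: 59.1
```

Run:
```python
from h import *
go(547,-66,268,0.018)
```

```text
d [-0.9 -0.3  3. ] spin 0.004 | pos [547.9 -66.3 271. ] yaw 0.022 t 27.0667 j7 -1.58
```

>>> apply_moves --increments '[{"dx":0,"dy":0,"dz":1,"spin":0.004},{"dx":0,"dy":0,"dz":2,"spin":0.004},{"dx":0,"dy":0,"dz":2.7,"spin":0.004},{"dx":0,"dy":0,"dz":2.7,"spin":0.004},{"dx":0,"dy":0,"dz":2.7,"spin":0.004}]'

```text
time: 27.48
tool_pos: [547.7, -66.3, 267.7]
ee_rot: [[1.0, 0.018, -0.0], [0.018, -1.0, 0.0], [-0.0, -0.0, -1.0]]
force: [-0.1, 0.1, -3.7]
gripper_width: 13.5
finger_force: 59.1
```

>>> apply_moves --increments '[{"dx":0,"dy":0,"dz":0.7,"spin":0},{"dx":0,"dy":0,"dz":0.7,"spin":0},{"dx":0,"dy":0,"dz":0.7,"spin":0}]'

```text
time: 27.73
tool_pos: [547.8, -66.4, 267.3]
ee_rot: [[1.0, 0.018, 0.0], [0.018, -1.0, -0.0], [0.0, 0.0, -1.0]]
force: [0.4, -0.2, -2.0]
gripper_width: 12.9
finger_force: 59.4
```

>>> apply_moves --increments '[{"dx":0,"dy":0,"dz":0,"spin":0},{"dx":0,"dy":0,"dz":0,"spin":0},{"dx":0,"dy":0,"dz":0,"spin":0},{"dx":0,"dy":0,"dz":0,"spin":0},{"dx":0,"dy":0,"dz":0,"spin":0}]' --gripper 0.4

```text
time: 28.15
tool_pos: [547.9, -66.3, 267.4]
ee_rot: [[1.0, 0.018, 0.001], [0.018, -1.0, -0.0], [0.001, 0.0, -1.0]]
force: [-0.3, -0.3, -0.5]
gripper_width: 25.7
finger_force: 0.0
```

>>> apply_moves --increments '[{"dx":0,"dy":-5,"dz":0,"spin":0},{"dx":0,"dy":-12,"dz":0,"spin":0},{"dx":0,"dy":-20,"dz":0,"spin":0},{"dx":0,"dy":-30,"dz":0,"spin":0},{"dx":0,"dy":-40,"dz":0,"spin":0},{"dx":0,"dy":-50,"dz":0,"spin":0},{"dx":0,"dy":-58,"dz":0,"spin":0},{"dx":0,"dy":-60,"dz":0,"spin":0}]'

```text
time: 28.82
tool_pos: [546.5, -3.4, 267.3]
ee_rot: [[1.0, 0.022, -0.0], [0.022, -1.0, 0.002], [0.0, -0.002, -1.0]]
force: [-0.1, -1.2, 1.5]
gripper_width: 25.4
finger_force: 0.9
```

Run:
```python
from h import *
go(546.7,23.6,267.5,0.018)
im,C=snap('wrist','w15')
g=cv2.cvtColor(im,cv2.COLOR_BGR2GRAY)
# handle bar position (top z=128): dark pixels around the tool axis
o=env.observe()['tool_pos']
P=proj(C,[[o[0]+25,o[1]+dy,128] for dy in (-20,0,20)]).round(1); print(P)
v=int(P[1,1]); print(g[v,200:310].tolist())
```

```text
d [  0.8 -27.   -0.2] spin 0.004 | pos [546.5  -3.4 267.3] yaw 0.022 t 28.8167 j7 -1.7
[[304.1 244.8]
 [256.2 243.8]
 [208.3 242.9]]
[103, 103, 102, 102, 102, 102, 102, 102, 102, 102, 102, 102, 102, 102, 101, 100, 93, 76, 65, 62, 62, 62, 62, 61, 62, 60, 53, 39, 34, 36, 47, 74, 95, 100, 101, 100, 100, 99, 100, 100, 100, 100, 100, 100, 100, 100, 100, 99, 99, 100, 97, 85, 53, 31, 28, 28, 28, 28, 28, 28, 28, 28, 27, 26, 28, 27, 27, 27, 27, 27, 26, 26, 28, 26, 27, 27, 28, 27, 27, 27, 27, 27, 27, 30, 39, 53, 58, 59, 59, 59, 59, 65, 81, 96, 100, 100, 100, 100, 100, 100, 100, 101, 101, 101, 101, 101, 100, 101, 101, 102]
```

>>> apply_moves --increments '[{"dx":0,"dy":-4,"dz":0,"spin":0.004},{"dx":0,"dy":-9,"dz":0,"spin":0.004},{"dx":0,"dy":-14,"dz":0,"spin":0.004},{"dx":0,"dy":-18,"dz":0,"spin":0.004},{"dx":0,"dy":-20,"dz":0,"spin":0.004},{"dx":0,"dy":-20,"dz":0,"spin":0.004}]'

```text
time: 29.37
tool_pos: [546.2, 14.6, 267.1]
ee_rot: [[1.0, 0.015, -0.0], [0.015, -1.0, 0.001], [-0.0, -0.001, -1.0]]
force: [-0.1, 0.4, 0.3]
gripper_width: 25.5
finger_force: 0.1
```

>>> apply_moves --increments '[{"dx":0,"dy":-3,"dz":0,"spin":0},{"dx":0,"dy":-6,"dz":0,"spin":0},{"dx":0,"dy":-8,"dz":0,"spin":0},{"dx":0,"dy":-8,"dz":0,"spin":0}]'

```text
time: 29.7
tool_pos: [545.8, 21.3, 267.0]
ee_rot: [[1.0, 0.014, -0.001], [0.014, -1.0, -0.001], [-0.001, 0.001, -1.0]]
force: [-2.4, -2.6, 1.2]
gripper_width: 25.5
finger_force: 1.8
```

>>> apply_moves --increments '[{"dx":0,"dy":-1.5,"dz":0,"spin":0},{"dx":0,"dy":-3,"dz":0,"spin":0},{"dx":0,"dy":-4,"dz":0,"spin":0},{"dx":0,"dy":-4,"dz":0,"spin":0}]'

```text
time: 30.03
tool_pos: [545.6, 24.2, 267.0]
ee_rot: [[1.0, 0.013, -0.002], [0.013, -1.0, -0.002], [-0.002, 0.002, -1.0]]
force: [-3.2, -4.9, 2.2]
gripper_width: 25.7
finger_force: 2.6
```

>>> apply_moves --increments '[{"dx":0,"dy":-1.5,"dz":0,"spin":0},{"dx":0,"dy":-3,"dz":0,"spin":0},{"dx":0,"dy":-4,"dz":0,"spin":0},{"dx":0,"dy":-4,"dz":0,"spin":0}]'

```text
time: 30.37
tool_pos: [545.4, 27.7, 267.0]
ee_rot: [[1.0, 0.012, -0.003], [0.012, -1.0, -0.003], [-0.003, 0.003, -1.0]]
force: [-3.6, -6.1, 3.8]
gripper_width: 25.1
finger_force: 3.1
```

>>> apply_moves --increments '[{"dx":0,"dy":-2,"dz":0,"spin":0},{"dx":0,"dy":-4,"dz":0,"spin":0},{"dx":0,"dy":-5,"dz":0,"spin":0},{"dx":0,"dy":-5,"dz":0,"spin":0}]'

```text
time: 30.7
tool_pos: [545.3, 31.2, 267.0]
ee_rot: [[1.0, 0.011, -0.003], [0.011, -1.0, -0.006], [-0.003, 0.006, -1.0]]
force: [-3.2, -9.6, 4.2]
gripper_width: 26.1
finger_force: 4.4
```

Run:
```python
from h import *
go(546.7,23.6,267.5,0.018)
im,C=snap('wrist','w16'); im2,_=snap('top','top2')
g=cv2.cvtColor(im,cv2.COLOR_BGR2GRAY)
o=env.observe()['tool_pos']
P=proj(C,[[o[0]+25,o[1]+dy,128] for dy in (-20,0,20)]).round(1); print(P)
v=int(P[1,1]); print(g[v,235:310].tolist())
# far edge zone: profile across the far rail / lid edge at three world y's
for y in (-40,-20,0,20):
    q=proj(C,[[x,y,88] for x in range(575,640,2)]).round().astype(int); print(y,[int(g[b,a]) for a,b in q])
```

```text
d [ 1.3  7.6 -0.5] spin -0.007 | pos [545.3  31.2 267. ] yaw 0.011 t 30.7 j7 -1.79
[[300.4 243.6]
 [252.4 243.3]
 [204.2 243. ]]
[101, 101, 101, 102, 100, 101, 101, 101, 101, 100, 101, 100, 101, 101, 101, 99, 89, 61, 36, 27, 29, 27, 28, 27, 28, 27, 27, 28, 29, 27, 27, 27, 28, 27, 27, 27, 27, 28, 27, 27, 27, 27, 28, 27, 27, 27, 26, 27, 27, 36, 49, 57, 58, 60, 59, 60, 65, 81, 96, 100, 101, 100, 101, 101, 101, 101, 101, 101, 101, 102, 102, 101, 101, 102, 102]
-40 [175, 175, 173, 175, 173, 175, 173, 173, 173, 175, 179, 179, 179, 177, 177, 175, 177, 177, 176, 171, 169, 164, 167, 170, 167, 166, 168, 84, 114, 112, 53, 33, 30]
-20 [109, 149, 160, 163, 161, 162, 162, 162, 174, 178, 178, 178, 176, 175, 174, 176, 175, 175, 173, 165, 166, 169, 170, 169, 166, 170, 77, 115, 113, 112, 38, 32, 29]
0 [105, 105, 106, 105, 104, 105, 106, 115, 125, 124, 126, 121, 119, 117, 118, 118, 117, 114, 113, 112, 113, 115, 115, 112, 115, 75, 77, 76, 77, 75, 30, 25, 25]
20 [34, 35, 34, 101, 104, 111, 118, 122, 121, 113, 119, 119, 117, 115, 116, 115, 112, 111, 111, 113, 113, 113, 113, 115, 76, 76, 75, 75, 74, 71, 23, 22, 22]
```

>>> apply_moves --increments '[{"dx":0,"dy":-2,"dz":0,"spin":0},{"dx":0,"dy":-4,"dz":0,"spin":0},{"dx":0,"dy":-5,"dz":0,"spin":0},{"dx":0,"dy":-5,"dz":0,"spin":0}]'

```text
time: 31.13
tool_pos: [545.4, 32.2, 266.9]
ee_rot: [[1.0, 0.008, -0.004], [0.008, -1.0, -0.012], [-0.004, 0.012, -1.0]]
force: [-3.9, -16.1, 5.8]
gripper_width: 25.4
finger_force: 7.6
```

>>> apply_moves --increments '[{"dx":0,"dy":-2,"dz":0,"spin":0},{"dx":0,"dy":-4,"dz":0,"spin":0},{"dx":0,"dy":-5,"dz":0,"spin":0},{"dx":0,"dy":-5,"dz":0,"spin":0}]'

```text
time: 31.47
tool_pos: [545.5, 33.2, 266.8]
ee_rot: [[1.0, 0.004, -0.005], [0.004, -1.0, -0.019], [-0.005, 0.019, -1.0]]
force: [-4.1, -21.6, 5.4]
gripper_width: 25.6
finger_force: 10.8
```

>>> apply_moves --increments '[{"dx":0,"dy":4,"dz":0,"spin":0},{"dx":0,"dy":10,"dz":0,"spin":-0.01},{"dx":0,"dy":20,"dz":0,"spin":-0.01},{"dx":0,"dy":21,"dz":0,"spin":-0.01},{"dx":0,"dy":21,"dz":0,"spin":-0.01}]'

```text
time: 31.88
tool_pos: [546.4, 24.2, 267.2]
ee_rot: [[1.0, 0.024, 0.001], [0.024, -1.0, 0.002], [0.001, -0.002, -1.0]]
force: [-0.5, -0.7, 0.4]
gripper_width: 25.5
finger_force: 0.0
```

Run:
```python
from h import *
go(600,25,400,0.018); print(env.observe()['force'],env.observe()['gripper_width'])
im,C=snap('wrist','w17')
g=cv2.cvtColor(im,cv2.COLOR_BGR2GRAY)
o=env.observe()['tool_pos']
for dx in (25,15):
    P=proj(C,[[o[0]+dx,o[1]+dy,128] for dy in (-20,0,20)]).round(1); print(P[1], (P[0,0]-P[2,0])/40)
    v=int(P[1,1]); print(g[v,215:300].tolist())
```

```text
d [  53.7    0.3 -132.7] spin 0.006 | pos [546.4  24.2 267.2] yaw 0.024 t 31.8833 j7 -1.76
[-0.46006175 -0.72358346  0.41959052] 25.505527991043316
[253.9 244.3] 2.3924999999999996
[99, 90, 73, 63, 61, 61, 61, 61, 61, 60, 57, 48, 36, 31, 33, 46, 74, 95, 100, 100, 100, 99, 94, 78, 48, 30, 27, 26, 27, 28, 28, 27, 28, 29, 27, 25, 27, 26, 27, 27, 27, 27, 26, 26, 27, 27, 27, 27, 27, 26, 27, 26, 26, 26, 28, 42, 69, 92, 100, 101, 101, 99, 89, 61, 36, 28, 29, 37, 51, 58, 59, 59, 60, 60, 59, 60, 63, 77, 95, 101, 101, 102, 101, 102, 102]
[253.3 265.1] 2.3299999999999996
[61, 62, 61, 62, 60, 60, 58, 50, 36, 29, 29, 28, 28, 27, 27, 33, 56, 84, 99, 103, 102, 102, 97, 82, 50, 28, 24, 25, 25, 24, 24, 24, 24, 24, 25, 23, 24, 24, 23, 23, 24, 24, 24, 23, 24, 24, 23, 24, 23, 24, 23, 22, 22, 22, 34, 60, 89, 99, 101, 102, 101, 93, 73, 40, 25, 24, 24, 25, 24, 23, 27, 36, 51, 57, 58, 58, 58, 58, 59, 58, 58, 58, 53, 39, 31]
```

>>> apply_moves --increments '[{"dx":0,"dy":0,"dz":-20,"spin":0.006},{"dx":0,"dy":0,"dz":-60,"spin":0.006},{"dx":0,"dy":0,"dz":-100,"spin":0.006},{"dx":25,"dy":0,"dz":-130,"spin":0.006},{"dx":30,"dy":0,"dz":-130,"spin":0.006},{"dx":30,"dy":0,"dz":-130,"spin":0.006},{"dx":30,"dy":0,"dz":-130,"spin":0.006},{"dx":30,"dy":0,"dz":-130,"spin":0.006}]'

```text
time: 32.6
tool_pos: [575.3, 25.2, 395.4]
ee_rot: [[1.0, 0.019, -0.004], [0.019, -1.0, 0.0], [-0.004, -0.0, -1.0]]
force: [-0.8, 0.6, -0.3]
gripper_width: 25.9
finger_force: 0.0
```

Run:
```python
from h import *
go()
im,C=snap('wrist','w18')
g=cv2.cvtColor(im,cv2.COLOR_BGR2GRAY)
# handle top: dark blob near expected place
P=proj(C,[[546.7,23.6,128]])[0]; print('P',P)
m=(g<50).astype(np.uint8); m2=np.zeros_like(m); c=P.astype(int); m2[c[1]-70:c[1]+60,c[0]-30:c[0]+30]=1
n,lab,st,ce=cv2.connectedComponentsWithStats(m*m2); i=1+np.argmax(st[1:,4]); print(st[i])
cnt=max(cv2.findContours((lab==i).astype(np.uint8),0,1)[0],key=cv2.contourArea); R=cv2.minAreaRect(cnt); bp=ray(C,cv2.boxPoints(R),128)[:,:2]; print(R,bp.round(1).tolist())
# lid rear edge (z=88), expected y about 23.6-85=-61: scan along y at several x
for x in (500,520,575,595):
    ys=np.arange(-85,-45,2); q=proj(C,[[x,y,88] for y in ys]).round().astype(int); print(x,[int(g[b,a]) if 0<=b<384 and 0<=a<512 else -1 for a,b in q])
for y in (-50,-30,-10):
    for xs in (np.arange(600,632,1),np.arange(468,500,1)):
        q=proj(C,[[x,y,88] for x in xs]).round().astype(int); print(y,xs[0],[int(g[b,a]) if 0<=b<384 and 0<=a<512 else -1 for a,b in q])
```

```text
d [0. 0. 0.] spin 0 | pos [575.3  25.2 395.4] yaw 0.019 t 32.6 j7 -1.73
P [255.25036104 226.56513014]
[245 261  40  25 324]
((264.5, 273.0), (39.0, 24.0), 0.0) [[484.8, 32.2], [511.3, 32.4], [512.0, -3.8], [485.5, -5.2]]
500 [162, 162, 162, 163, 165, 167, 200, 200, 200, 203, 201, 201, 227, 234, 235, 234, 227, 228, 228, 228]
520 [234, 234, 234, 234, 237, 239, 238, 236, 236, 239, 238, 236, 232, 237, 237, 237, 236, 230, 229, 229]
575 [238, 239, 239, 236, 237, 239, 240, 239, 239, 240, 240, 240, 233, 239, 240, 240, 237, 236, 235, 235]
595 [237, 239, 239, 237, 236, 239, 239, 239, 239, 239, 239, 239, 234, 237, 239, 239, 239, 239, 239, 239]
-50 600 [239, 239, 239, 239, 239, 239, 239, 239, 239, 239, 239, 239, 239, 238, 234, 232, 231, 233, 233, 234, 235, 236, 236, 236, 235, 234, 235, 235, 223, 179, 129, 116]
-50 468 [218, 220, 222, 222, 221, 220, 221, 221, 204, 204, 163, 152, 194, 223, 223, 228, 228, 229, 229, 229, 229, 229, 229, 228, 228, 228, 230, 230, 229, 229, 228, 228]
-30 600 [234, 236, 235, 234, 234, 230, 209, 175, 162, 160, 159, 159, 157, 150, 149, 149, 148, 150, 152, 153, 153, 153, 151, 149, 153, 161, 162, 141, 114, 115, 117, 115]
-30 468 [52, 53, 53, 53, 53, 53, 53, 54, 55, 55, 56, 56, 57, 57, 58, 58, 62, 61, 60, 60, 60, 62, 63, 62, 62, 62, 62, 64, 64, 70, 87, 87]
-10 600 [154, 154, 154, 155, 156, 155, 156, 156, 155, 152, 144, 143, 148, 147, 147, 148, 151, 158, 165, 168, 166, 164, 164, 167, 153, 129, 115, 114, 114, 114, 114, 116]
-10 468 [44, 44, 43, 43, 45, 45, 46, 46, 47, 47, 49, 50, 50, 51, 52, 53, 56, 56, 57, 59, 65, 67, 67, 70, 73, 75, 80, 80, 84, 87, 93, 94]
```

Run:
```python
from h import *
im,C=load('w18'); g=cv2.GaussianBlur(cv2.cvtColor(im,cv2.COLOR_BGR2GRAY),(3,3),0).astype(np.float32)
def prof(P):
    q=proj(C,P).astype(np.float32); return cv2.remap(g,q[:,0][None],q[:,1][None],cv2.INTER_LINEAR)[0]
s=np.arange(-6,6.01,.25)
X=[];Y=[]
for x in np.r_[505:536:3,560:605:3]:
    p=prof([[x,-61+t,88] for t in s]); k=np.argmin(p); X.append(x);Y.append(-61+s[k])
X,Y=np.array(X),np.array(Y); print(Y)
f=np.polyfit(X,Y,1);ok=abs(np.polyval(f,X)-Y)<1; f=np.polyfit(X[ok],Y[ok],1); print('rear edge yaw',f[0],'y at 547',np.polyval(f,547))
# mouth edge
X=[];Y=[];s=np.arange(-10,10,.25)
for x in range(500,605,5):
    p=prof([[x,-91+t,80] for t in s]); k=np.argmax(np.gradient(p)); X.append(x);Y.append(-91+s[k])
X,Y=np.array(X),np.array(Y);print(Y); f=np.polyfit(X,Y,1);ok=abs(np.polyval(f,X)-Y)<1.5; f=np.polyfit(X[ok],Y[ok],1); print('mouth yaw',f[0],np.polyval(f,547))
# handle sides at z=128
for x in (575,565,555,545,535,525):
    s=np.arange(-18,18,.25);p=prof([[x,23.6+t,128] for t in s]); d=np.gradient(p); print(x,23.6+s[np.argmin(d)],23.6+s[np.argmax(d)])
# lid sides / rail lines far: dark dip position
for y in (-58,-50,-40,-20,-10):
    s=np.arange(-7,7,.25); xf=547.3+61.5+(24-y)*.0882+.018*(24-y); xn=547.3-61.5-(24-y)*.0882+.018*(24-y)
    print(y,round(xf,1),prof([[xf+t,y,88] for t in s[::2]]).round().astype(int).tolist(),'|',round(xn,1),prof([[xn+t,y,88] for t in s[::2]]).round().astype(int).tolist())
```

```text
[-61.25 -61.   -55.   -61.5  -61.25 -60.75 -61.5  -61.25 -61.   -60.5
 -61.25 -60.5  -61.   -60.75 -60.5  -61.   -60.75 -60.5  -60.   -60.75
 -60.25 -60.   -60.5  -61.   -61.75 -63.5 ]
rear edge yaw 0.004181202158363647 y at 547 -60.8747471451876
[-91.25 -91.5  -90.75 -91.25 -90.5  -91.   -91.25 -90.75 -90.75 -91.
 -90.25 -91.   -90.25 -90.5  -90.5  -90.   -90.25 -90.75 -90.   -90.25
 -89.5 ]
mouth yaw 0.012857142857143039 -90.66952380952381
575 17.1 31.6
565 17.35 31.6
555 17.35 31.1
545 17.1 31.35
535 16.85 31.1
525 16.6 30.85
-58 617.5 [236, 236, 236, 236, 235, 234, 232, 229, 225, 222, 223, 224, 227, 230, 232, 233, 233, 233, 234, 234, 235, 235, 236, 236, 236, 235, 235, 235] | 480.0 [221, 220, 219, 215, 210, 203, 192, 182, 176, 171, 170, 178, 187, 197, 207, 217, 221, 226, 228, 229, 230, 230, 230, 231, 231, 231, 231, 232]
-50 616.7 [239, 239, 239, 239, 238, 238, 238, 237, 235, 233, 232, 231, 231, 232, 232, 233, 233, 234, 234, 235, 235, 236, 236, 236, 236, 236, 236, 236] | 480.6 [221, 220, 219, 217, 211, 204, 195, 185, 174, 170, 168, 168, 178, 188, 198, 209, 218, 222, 226, 227, 228, 
[... 178 characters left out ...]
6, 236] | 481.3 [116, 125, 131, 135, 139, 140, 139, 138, 137, 135, 142, 149, 158, 172, 186, 197, 208, 217, 220, 224, 226, 227, 228, 228, 228, 229, 229, 229]
-20 613.5 [158, 158, 158, 158, 158, 158, 157, 156, 154, 151, 149, 148, 147, 148, 148, 148, 148, 148, 148, 149, 149, 150, 150, 151, 151, 152, 152, 153] | 482.7 [91, 91, 91, 91, 91, 91, 91, 91, 92, 92, 92, 92, 92, 92, 92, 92, 92, 92, 92, 92, 93, 93, 93, 93, 92, 92, 92, 91]
-10 612.4 [156, 156, 156, 156, 156, 155, 155, 153, 151, 148, 146, 145, 145, 146, 147, 147, 147, 147, 147, 148, 150, 152, 155, 158, 161, 164, 165, 166] | 483.4 [48, 48, 48, 49, 49, 50, 51, 51, 51, 52, 52, 53, 53, 54, 55, 56, 57, 58, 59, 59, 60, 62, 63, 65, 67, 68, 70, 71]
```

Run:
```python
from h import *
im,C=load('top0')
for z in (0,100,200): print(z,[ray(C,[u*.64,v*.64],z)[0][:2].round().tolist() for u,v in [(650,390),(680,430),(740,370),(620,320),(710,480)]])
go(400,-385,340,0.35)
```

```text
0 [[454.0, -619.0], [382.0, -698.0], [549.0, -809.0], [596.0, -526.0], [291.0, -778.0]]
100 [[433.0, -588.0], [366.0, -662.0], [522.0, -767.0], [566.0, -500.0], [280.0, -737.0]]
200 [[411.0, -557.0], [349.0, -626.0], [495.0, -724.0], [536.0, -475.0], [269.0, -696.0]]
d [-182.7  406.5   56. ] spin -0.331 | pos [575.2  24.9 395.3] yaw 0.019 t 32.65 j7 -1.73
```

>>> apply_moves --increments '[{"dx":-80,"dy":250,"dz":0,"spin":-0.3},{"dx":-80,"dy":250,"dz":0,"spin":-0.3},{"dx":-80,"dy":250,"dz":0,"spin":-0.3},{"dx":-80,"dy":250,"dz":0,"spin":-0.3},{"dx":-80,"dy":250,"dz":0,"spin":-0.3},{"dx":-80,"dy":250,"dz":0,"spin":-0.3},{"dx":-80,"dy":250,"dz":0,"spin":-0.3},{"dx":-80,"dy":250,"dz":0,"spin":-0.3}]' --gripper -1

```text
time: 33.32
tool_pos: [497.2, -233.9, 395.5]
ee_rot: [[0.954, 0.301, -0.005], [0.301, -0.954, -0.003], [-0.006, 0.002, -1.0]]
force: [-0.8, 0.3, -0.3]
gripper_width: 85.3
finger_force: 0.0
```

Run:
```python
from h import *
go(416,-385,300,0.467)
```

```text
d [-122.3  119.5   96.4] spin -0.161 | pos [ 497.2 -233.9  395.5] yaw 0.306 t 33.3167 j7 -0.94
```

>>> apply_moves --increments '[{"dx":-122,"dy":119,"dz":96,"spin":-0.16},{"dx":-122,"dy":119,"dz":96,"spin":-0.16},{"dx":-122,"dy":119,"dz":96,"spin":-0.16},{"dx":-122,"dy":119,"dz":96,"spin":-0.16},{"dx":-122,"dy":119,"dz":96,"spin":-0.16},{"dx":-122,"dy":119,"dz":96,"spin":-0.16},{"dx":-122,"dy":119,"dz":96,"spin":-0.16},{"dx":-122,"dy":119,"dz":96,"spin":-0.16}]'

```text
time: 33.98
tool_pos: [422.7, -376.5, 300.6]
ee_rot: [[0.887, 0.461, 0.0], [0.461, -0.887, 0.002], [0.001, -0.002, -1.0]]
force: [-0.3, 0.6, 0.8]
gripper_width: 85.4
finger_force: 0.0
```

>>> apply_moves --increments '[{"dx":0,"dy":0,"dz":0,"spin":0},{"dx":0,"dy":0,"dz":0,"spin":0},{"dx":0,"dy":0,"dz":0,"spin":0},{"dx":0,"dy":0,"dz":0,"spin":0}]'

```text
time: 34.32
tool_pos: [422.7, -377.4, 301.7]
ee_rot: [[0.887, 0.462, 0.001], [0.462, -0.887, -0.0], [0.001, 0.001, -1.0]]
force: [-0.7, 1.6, 0.9]
gripper_width: 85.6
finger_force: 0.0
```

Run:
```python
from h import *
go(416,-385,300,0.467)
im,C=snap('wrist','w19')
g=cv2.cvtColor(im,cv2.COLOR_BGR2GRAY)
print(proj(C,[[416,-385,46],[416,-385,36]]).round())
# ascii map of the bright regions
sub=cv2.resize(g[110:290,150:360],(105,60),interpolation=cv2.INTER_AREA)
for r in sub: print(''.join(' .:-=+*#%@'[min(9,int(v)//26)] for v in r))
```

```text
d [-9.5  3.7  1.7] spin 0.013 | pos [ 422.7 -377.4  301.7] yaw 0.48 t 34.3167 j7 -0.48
[[258. 213.]
 [258. 208.]]
===--::::::::::::::::::::..::..............................:.......................................::::::
===--:::::::::::::::::::::::::::::..::::::::...:.........::::................:::::.................::::::
==---::::::::::::::::::::::::::::::::::::::::::::::::::..::::::......::::.::::::::..............:::::::::
==---::::::::::::::::::::::::::::::::::::::::::::::::::::::::::::::::::::::::::::.............:::::::::::
==---:::::::::::::::::::::::::::::::::::::::::::::::::::::::::::::::::::::::::::::..........:::::::::::::
==---:::::::::::::::::::::::::::::::::::::::::::::::::::::::::::::::::::::::::::::......:.::::.....::::::
==---::::::::::::::::::::::::::::::::::::::::::::::::::::::::::::::::::::::::::::.....::::.:.......::::::
==----::::::::::::::::::::::::::::::::::::::::::::::::::::::::::::::::::::::::::::..::::::.........::::::
==----:::::::::::::::::::::::::::::::::::::::::::::::::::::::::::::::::::::::::::::::::::::.........:::::
==----::::::::::::::::::::::::::
[... 4673 characters left out ...]
-------------------------------------------:::-------:.......:=+
=:::::::::=#%%#######%%%%%%##*==-------------------------------------------------::::::------::........:=
-:::::::::-#%#%%####%%%%%%%##%%#*+=----------------------------------------------::::--:::::-:..........:
:::::::::::*########%%#%%%%%%%%%%%%#*+--------------------------------------------::::::::::::...........
::::::::::-*#%%####%#%#%%%%%%%%%%%%%%##*+=----------------------------------------:::-::::::::...........
::::::::::=##%%%##%%%%%%%%%%%%%%%%%%%%#%%##+==-------------------------------------:::::::::::...........
::::::::::=#%%%%%####%##%%%%%%#%%%%%%%%%%#%%%#*+=-----------------------:::::----::::::::::::::..........
```

Run:
```python
from h import *
im,C=load('w19')
def r(c,w,z): return ray(C,[150+2*c+.5,110+3*w+1],z)[0]
N=np.linalg.norm; d=lambda p,q:np.arctan2((p-q)[1],(p-q)[0])
for z in (0,8,12): 
  f=[r(28,13.5,z),r(77.5,13.5,z),r(30,42.5,z),r(76,42.5,z)]; print('foot',z,N(f[0]-f[1]),N(f[0]-f[2]),N(f[3]-f[2]),np.mean(f,0).round(1))
for z in (26,31,36,41,46): print('body',z,N(r(34.5,30,z)-r(72,30,z)),'top pt',r(52.3,17.5,z).round(1))
for z in (60,69,74,79):
    a,b=r(31,36.5,z),r(76.5,41.3,z); print('handle',z,a.round(1),b.round(1),N(a-b),d(b,a),'mid64',(a+(b-a)*32/70).round(1), 'thick',N(r(50,36.5,z)-r(50,41.7,z)))
a,b=r(52.4,19,36),r(52.2,26,36);print('idx',d(a,b))
```

```text
foot 0 92.39773374203358 90.50336443533271 95.0737803443781 [ 413.3 -385.4    0. ]
foot 8 89.67423385350905 87.83570265437503 92.27140176123622 [ 415.8 -384.     8. ]
foot 12 88.31248390924681 86.5018717638962 90.87021246966529 [ 417.  -383.3   12. ]
body 26 66.98476223571855 top pt [ 448.  -365.9   26. ]
body 31 65.6200035373921 top pt [ 449.  -365.3   31. ]
body 36 64.25524483906561 top pt [ 450.  -364.8   36. ]
body 41 62.89048614073915 top pt [ 451.1 -364.2   41. ]
body 46 61.52572744241264 top pt [ 452.1 -363.7   46. ]
handle 60 [ 398.8 -353.6   60. ] [ 421.  -423.6   60. ] 73.44019254785174 -1.264351713405195 mid64 [ 408.9 -385.6   60. ] thick 13.654301921043121
handle 69 [ 403.  -352.9   69. ] [ 424.2 -420.    69. ] 70.31373000419967 -1.264351713405194 mid64 [ 412.7 -383.6   69. ] thick 13.073017177160645
handle 74 [ 405.4 -352.6   74. ] [ 426. -418.   74.] 68.57680636883745 -1.2643517134051945 mid64 [ 414.8 -382.5   74. ] thick 12.750081208337004
handle 79 [ 407.7 -352.3   79. ] [ 427.9 -416.    79. ] 66.8398827334752 -1.264351713405194 mid64 [ 416.9 -381.4   79. ] thick 12.427145239513493
idx 0.4617537120093353
```

Run:
```python
from h import *
go(415,-383.8,300,-1.28)
```

```text
d [-9.5  2.1  1.6] spin 1.759 | pos [ 422.5 -377.6  301.6] yaw 0.479 t 34.3667 j7 -0.48
```

>>> apply_moves --increments '[{"dx":-9.8,"dy":2.1,"dz":0,"spin":0.12},{"dx":-9.8,"dy":2.1,"dz":0,"spin":0.24},{"dx":-9.8,"dy":2.1,"dz":0,"spin":0.36},{"dx":-9.8,"dy":2.1,"dz":0,"spin":0.48},{"dx":-9.8,"dy":2.1,"dz":0,"spin":0.6},{"dx":-9.8,"dy":2.1,"dz":0,"spin":0.72},{"dx":-9.8,"dy":2.1,"dz":0,"spin":0.84},{"dx":-9.8,"dy":2.1,"dz":0,"spin":0.9}]'

```text
time: 35.03
tool_pos: [414.4, -384.3, 301.3]
ee_rot: [[0.91, -0.414, 0.0], [-0.414, -0.91, -0.0], [0.0, 0.0, -1.0]]
force: [1.0, -0.0, -0.1]
gripper_width: 85.6
finger_force: 0.0
```

>>> apply_moves --increments '[{"dx":0,"dy":0,"dz":0,"spin":0.12},{"dx":0,"dy":0,"dz":0,"spin":0.24},{"dx":0,"dy":0,"dz":0,"spin":0.36},{"dx":0,"dy":0,"dz":0,"spin":0.48},{"dx":0,"dy":0,"dz":0,"spin":0.6},{"dx":0,"dy":0,"dz":0,"spin":0.72},{"dx":0,"dy":0,"dz":0,"spin":0.84},{"dx":0,"dy":0,"dz":0,"spin":0.86}]'

```text
time: 35.7
tool_pos: [414.5, -384.3, 301.3]
ee_rot: [[0.283, -0.959, 0.0], [-0.959, -0.283, -0.0], [0.0, -0.0, -1.0]]
force: [-0.2, -0.4, -1.1]
gripper_width: 85.5
finger_force: 0.0
```

>>> apply_moves --increments '[{"dx":0,"dy":0,"dz":20,"spin":0},{"dx":0,"dy":0,"dz":45,"spin":0},{"dx":0,"dy":0,"dz":55,"spin":0},{"dx":0,"dy":0,"dz":55,"spin":0},{"dx":0,"dy":0,"dz":55,"spin":0}]'

```text
time: 36.12
tool_pos: [414.2, -384.4, 246.0]
ee_rot: [[0.286, -0.958, -0.001], [-0.958, -0.286, 0.001], [-0.001, 0.001, -1.0]]
force: [0.1, -0.4, -0.0]
gripper_width: 85.3
finger_force: 0.0
```

Run:
```python
from h import *
go(415,-383.8,216,-1.28)
im,C=snap('wrist','w20'); g=cv2.cvtColor(im,cv2.COLOR_BGR2GRAY)
P=proj(C,[[415,-383.8,69],[415+.29*32,-383.8-.957*32,69]]).round();print(P)
c=P[0].astype(int)
sub=cv2.resize(g[c[1]-75:c[1]+45,160:350],(95,40),interpolation=cv2.INTER_AREA)
for r in sub: print(''.join(' .:-=+*#%@'[min(9,int(v)//26)] for v in r))
```

```text
d [-0.3 -1.  30. ] spin -0.001 | pos [ 414.2 -384.4  246. ] yaw -1.281 t 36.1167 j7 -2.07
[[254. 251.]
 [253. 198.]]
:::::::::::::+%#**#%%%%%%%%%%%#+=-========+++++*********+++++++%@@@@@@@@@@@+=========----------
:::::::::::::-#%%%%%%%%%%%%%%*=--=====++++++++*****######***++++*%@@@@@@@@@*=========----------
::...:::::::::*%%%%%%%%%%%%#+=-=======++++++*****############*++++%@@@@@@@@#=========----------
:....:::::::::=#%%%%%%%%%%#+--========+++++******##############*+++%@@@@@@%*=======------------
......:::::::::*%%%%%%%%%%*=-==========++++***#%%################*++*%%%%%%*==++++=------------
:....::::::::::=#%%%%%%%%*==============+++**#@@@@#################*+*###**********=-----------
:...:::::::::::-*%%%%%%%#================++*%@@@@@@%##*#############*+***##########*-----------
::::::::::::::::+%%%%%%#+===============++*%@@@@@@@@@#++++*++++*#####*+######%%###%#=----------
::::::::::::::::=#%%%%%*==============++++*%%%@@@@@@@#++++++++++*####*+*############+----------
:..:::::::::::::-*%%%%#=================++*%%%@@@@@@@*+++++++++++***++++############*----------
:::::::::::::::::=#%%%+
[... 2156 characters left out ...]
------::-----------:::::::::
.......::::::::::::::::::::::::::::-------+#%%%%%%%#*-------------------:::------------::::::::
.......:::::::::::::::::::::::::::::------+#%%%%%%%%*-------------------:--------------:::.:...
.......::::::::::::::::::::::::::::::::::-+#%%%%%%%@*-------------------:--------::::::::......
......:::::::::::::::::::::::::::::::::::-+#%%%%%@@@*--------------------:--:::-:::::::::......
......:::::::::::::::::::::::::::::::::::-+#%%%@@@@@*----------:::::::::::::::::::::::::::.....
.....::::::::::::::::::::::::::::::::::::-+#%%@@@@@@*---------::::::::::::::::---:::::::::.....
.....:::::::::::::::::::::::::::::::::::::+%@@@@@@@@+-------:::::::::::::::::::-:::::::::::....
```

Handle centred and aligned, nose at the top and index mark to the left. Descending, gripping and turning by −1.753 spin.

>>> apply_moves --increments '[{"dx":0,"dy":0,"dz":15,"spin":0},{"dx":0,"dy":0,"dz":28,"spin":0},{"dx":0,"dy":0,"dz":30,"spin":0},{"dx":0,"dy":0,"dz":30,"spin":0}]'

```text
time: 36.5
tool_pos: [414.3, -384.7, 216.6]
ee_rot: [[0.285, -0.959, 0.0], [-0.959, -0.285, -0.0], [0.0, -0.0, -1.0]]
force: [0.3, 0.0, 0.3]
gripper_width: 85.3
finger_force: 0.0
```

>>> apply_moves --increments '[{"dx":0,"dy":0,"dz":0,"spin":0},{"dx":0,"dy":0,"dz":0,"spin":0},{"dx":0,"dy":0,"dz":0,"spin":0},{"dx":0,"dy":0,"dz":0,"spin":0},{"dx":0,"dy":0,"dz":0,"spin":0},{"dx":0,"dy":0,"dz":0,"spin":0},{"dx":0,"dy":0,"dz":0,"spin":0},{"dx":0,"dy":0,"dz":0,"spin":0}]' --gripper 1

```text
time: 37.17
tool_pos: [414.0, -384.8, 216.9]
ee_rot: [[0.285, -0.959, -0.0], [-0.959, -0.285, -0.0], [0.0, 0.0, -1.0]]
force: [-1.5, 0.3, 5.0]
gripper_width: 17.4
finger_force: 58.5
```

>>> apply_moves --increments '[{"dx":0,"dy":0,"dz":0,"spin":-0.1},{"dx":0,"dy":0,"dz":0,"spin":-0.2},{"dx":0,"dy":0,"dz":0,"spin":-0.3},{"dx":0,"dy":0,"dz":0,"spin":-0.4},{"dx":0,"dy":0,"dz":0,"spin":-0.5},{"dx":0,"dy":0,"dz":0,"spin":-0.6},{"dx":0,"dy":0,"dz":0,"spin":-0.7},{"dx":0,"dy":0,"dz":0,"spin":-0.8}]'

```text
time: 37.83
tool_pos: [414.6, -384.4, 216.9]
ee_rot: [[0.888, -0.46, 0.001], [-0.46, -0.888, 0.0], [0.001, -0.001, -1.0]]
force: [-0.2, 0.7, 5.0]
gripper_width: 17.3
finger_force: 58.6
```

>>> apply_moves --increments '[{"dx":0,"dy":0,"dz":0,"spin":-0.1},{"dx":0,"dy":0,"dz":0,"spin":-0.2},{"dx":0,"dy":0,"dz":0,"spin":-0.3},{"dx":0,"dy":0,"dz":0,"spin":-0.4},{"dx":0,"dy":0,"dz":0,"spin":-0.5},{"dx":0,"dy":0,"dz":0,"spin":-0.6},{"dx":0,"dy":0,"dz":0,"spin":-0.7},{"dx":0,"dy":0,"dz":0,"spin":-0.8}]'

```text
time: 38.5
tool_pos: [414.7, -383.7, 216.9]
ee_rot: [[0.948, 0.317, 0.001], [0.317, -0.948, 0.001], [0.001, -0.001, -1.0]]
force: [-1.4, 3.5, 5.8]
gripper_width: 17.3
finger_force: 58.8
```

Run:
```python
from h import *
go(None,None,None,0.475); print(env.observe()['force'])
```

```text
d [0. 0. 0.] spin -0.152 | pos [ 414.7 -383.7  216.9] yaw 0.323 t 38.5 j7 -0.66
[-1.37818412  3.48807035  5.78507375]
```

>>> apply_moves --increments '[{"dx":0,"dy":0,"dz":0,"spin":-0.08},{"dx":0,"dy":0,"dz":0,"spin":-0.152},{"dx":0,"dy":0,"dz":0,"spin":-0.152},{"dx":0,"dy":0,"dz":0,"spin":-0.152},{"dx":0,"dy":0,"dz":0,"spin":-0.152}]'

```text
time: 38.92
tool_pos: [414.7, -383.5, 216.9]
ee_rot: [[0.891, 0.453, 0.0], [0.453, -0.891, 0.002], [0.001, -0.001, -1.0]]
force: [-1.9, 3.1, 5.7]
gripper_width: 17.7
finger_force: 58.8
```

>>> apply_moves --increments '[{"dx":0,"dy":0,"dz":0,"spin":0},{"dx":0,"dy":0,"dz":0,"spin":0},{"dx":0,"dy":0,"dz":0,"spin":0},{"dx":0,"dy":0,"dz":0,"spin":0},{"dx":0,"dy":0,"dz":0,"spin":0},{"dx":0,"dy":0,"dz":0,"spin":0}]' --gripper -1

```text
time: 39.42
tool_pos: [414.1, -384.7, 216.0]
ee_rot: [[0.892, 0.453, -0.0], [0.453, -0.892, 0.0], [-0.0, -0.0, -1.0]]
force: [0.6, 0.5, 0.3]
gripper_width: 84.9
finger_force: 0.0
```

>>> apply_moves --increments '[{"dx":0,"dy":0,"dz":-20,"spin":0},{"dx":0,"dy":0,"dz":-55,"spin":0},{"dx":0,"dy":0,"dz":-85,"spin":0},{"dx":0,"dy":0,"dz":-85,"spin":0},{"dx":0,"dy":0,"dz":-85,"spin":0},{"dx":0,"dy":0,"dz":-85,"spin":0}]'

```text
time: 39.92
tool_pos: [413.9, -384.4, 300.8]
ee_rot: [[0.892, 0.453, -0.001], [0.453, -0.892, 0.0], [-0.0, -0.0, -1.0]]
force: [-0.3, -0.5, 0.0]
gripper_width: 85.1
finger_force: 0.0
```

Run:
```python
from h import *
go()
im,C=snap('wrist','w21'); g=cv2.cvtColor(im,cv2.COLOR_BGR2GRAY)
sub=cv2.resize(g[140:260,190:320],(130,60),interpolation=cv2.INTER_AREA)
for r in sub: print(''.join(' .:-=+*#%@'[min(9,int(v)//26)] for v in r))
```

```text
d [0. 0. 0.] spin 0 | pos [ 413.9 -384.4  300.8] yaw 0.47 t 39.9167 j7 -0.5
:::::::::::::=*#######%%%#%%%%%%%%%%%%%%%%%%#%%%%%%%%%%%%%%%%%%%%%%%%%%%%%%%%%%%%%%%%%%%%%%%%#################%#*-::::::::::::::::
::::::::::::-+#%%%%%##%%%%%%%%%%%%%%%%%%%%%%%%%%%%%%%%%%%%%%%%%%%%%%%%%%%%%%%%%%%%%%%%%%%%%%%%%%%%%%%##**+**#%%%*=::::::::::::::::
::::::::::::-+#%%#*++=++#%%%%%%%%%%%%%%%%%%%%%%%%%%%%%%%%%%%%%%%%%%%%%%%%%%%%%%%%%%%%%%%%%%%%%%%%%%%#*+=====+*##*=::::::::::::::::
:::::::::::::=*%#+======+*%%%%%%%%%%%%%%%%%%%%%%%%%%%%%%%%%%%%%%%%%%%%%%%%%%%%%%%%%%%%%%%%%%%%%%%%%%#+=======+*#*-::::::::::::::::
:::::::::::::=*##+======+*%%%%%%%%%%%%%%%%%%%%%%%%%%%%%%%%%%%@@@@%%%%%%%%%%%%%%%%%%%%%%%%%%%%%%%%%%%#*+======+##+-::::::::::::::::
:::::::::::::-*#%#+++=++#%%%%%%%%%%%%%%%%%%%%%%%%%%%%###***#%@@@@@#****######%%%%%%%%%%%%%%%%%%%%%%%%#*+++++*###+-::::::::::::::::
:::::::::::::-+#%%%####%%%%%%%%%%%%%%%%%%%%%%%%%#*++===---=+%@@@@@*=------==+**##%%%%%%%%%%%%%%%%%%%%%%%####%%%#+-::::::::::::::::
:::::::::::::-+#%%%%%%%%%%%%%%%%%%%%%%%%%%%%#*+==----------+%@@@@@*=-----------==+*###%%%%%%%%%%%%%%%%%%%%%
[... 6135 characters left out ...]
---------------------------------------------
-::-----::-:-------------------------------------------=*%@@@@@@@@@@%#+--------------------------------------------------------:--
:-------:------------------------------------------------=+++++++*++==------------------------------------------------------------
--:::::--------------------------------------------------------------------------------------------------------------------------:
=----:-----------------------------------------------------------------------------------------------------::::::---------------::
#***+=----------------------------------------------------------------------------------------------------:::::::::::----------:::
```

Run:
```python
from h import *
im,C=load('w12'); g=cv2.cvtColor(im,cv2.COLOR_BGR2GRAY)
sub=cv2.resize(g[110:270,170:390],(110,40),interpolation=cv2.INTER_AREA)
for r in sub: print(''.join(' .:-=+*#%@'[min(9,int(v)//26)] for v in r))
im,C=snap('scene','scene9'); g=cv2.cvtColor(im,cv2.COLOR_BGR2GRAY)
print(proj(C,[[546.7,24,128],[559.2,301.6,106],[549.5,212,106]]).round())
sub=cv2.resize(g[100:240,215:305],(90,70),interpolation=cv2.INTER_AREA)
for r in sub: print(''.join(' .:-=+*#%@'[min(9,int(v)//26)] for v in r))
# bystanders: change vs start
a=load('scene0')[0]; print('diff bystander region',np.abs(a[125:195,185:215].astype(int)-im[125:195,185:215]).mean())
```

```text
................................:::::::::::...................................................................
................:::::::::::::::::::::::::::::::::::::::::::::::::::::::::::::::::::::::::::::.................
.............-+++++++++++++++++++++++++++++++++++++++++++++++++++++++++++++++*###*+**#######*-:...............
.........:..:-++***++******++******************+********++++*****+++********+++*#**+*#**####*-................
.........::::::-**+==+*##**==+*######**+******+**##******==+****+===**####*+--==+*=======*#-::................
........:::::::-**+==*%%#**+=+*######*****+===+**********==+****+===**####*+--==**=-=====**-:::.::..::........
..::....:::::::-##+==+%@@%#+=+*######*****+====*********+==*****+===**####*=====*+-------==+***+:::::.........
.:::.....::::::-##+==+%@@%#+=*%%%#####****++************+==*****+===***###*=====*=::::----=*@@@#:.:::.........
::::.....:::::::*#*==+%@@%#+=*@@@@@@@%#*#%++###*********+==*****+===****##*====+*=:::::::--#@@@*:::::.........
::......::::::::*%%+=+%@@@#*=*@@@@@@@%#*%%++*#**********+==*****===+*******====+*-:::::::-=#%%%+:::::
[... 9090 characters left out ...]
=---------:::::......:
...::::::::...............:::-=+*+==+==----==============+====---------:::::..............
...::::::::::...............:--------------============---------:::::.......:.............
............::::.........:::::-------------=====--------::::::...........................:
...::........::..............::----=-------------::::::...................................
::..........::.......:::.....::-----------::::::........................................::
--::.........................:::---::::::.................................................
====--::.....................:::::::......................................................
diff bystander region 0.6295238095238095
```

```bash
python3 -c "
from rig import env
print(env.close_job())"
```

```text
the job is handed in; nothing more can be done
None
```

The plate dryer is shut down and the job handed in, done in the order asked: the heat dial is at its index mark, both cassettes stand upright in separate rack bays, the lid is wedged home (it held against about 21 N), the vent nose is at its index mark, and the beaker and bottle are unmoved.

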